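# Weigh a specimen on the trip balance

## Task

Weigh the metal specimen that lies on the balance's left pan: lower the steel ring weights gently over the spindle of the right pan, one at a time, letting go of each only once it rests below, and only as many as it takes for the right pan to sink; then push the sliding rider back along its bar, lightly and without gripping it, until the beam floats level by itself. Leave the specimen where it lies, keep an unneeded ring flat on the bench, never press hard on any part of the balance, and do not disturb the things around it.

Things in the scene. Friction and masses are not known exactly. Their poses are not given: they have to be found in the camera images.
- balance: Grey trip balance (two-pan bench balance), 300 mm wide, fixed to the bench; origin under its middle, x away from the robot's side, y towards the left (specimen) pan. The beam pivots about x, 85 mm up. Mid-way a needle on the beam (tip 215 mm up) stands before a white index plate. At x = -105 mm, at pivot height, a 220 mm bar along y, part of the beam, carries the rider.
- beam (a joint): Tilt of the beam, rad: 0 = level, positive = right pan down, negative = left pan down; stops at -0.1 and +0.1. Left free, 20 mm of rider travel (17 g on a pan) too much or too little takes it from level to a stop, in proportion. Well damped: settles in about 1.5 s.
- rider (a joint): Position of the rider along its bar, m: 0 = left end, where it adds nothing, 0.16 = right end, where it counts for about 133 g on the right pan, in proportion between. It stays where it is left and needs about 1.2 N to slide; pushing on its tall tab tips the beam meanwhile, so the balance shows only when nothing touches it.
- rider_tab (a point): Top centre of the rider's upright steel tab: 12 mm wide along the bar (balance y), 16 mm thick across it, standing 34 mm above its 28 mm long sleeve on the bar, with room for fingers astride it along the bar. The rider (100 g) slides along the bar only; rider grows towards the balance's -y. It tilts with the beam.
- right_pan_top (a point): Centre of the right pan's upper face, where the spindle stands: a steel pin 10 mm thick and 38 mm tall, its top 6 mm tapered. The pan is a steel disc 110 mm across, always level, 120 mm right of the balance's middle; its top is 115 mm above the bench when the beam is level, 12 mm higher or lower at the stops.
- left_pan_top (a point): Centre of the left pan's upper face (a disc like the right one, without spindle), under the specimen.
- specimen: Aluminium-coloured metal cylinder, 38 mm across and 34 mm tall, upright on the left pan; origin at the centre of its underside. Its mass is not known: between 150 and 300 g.
- ring1: Steel ring weight, 36 mm across, 16 mm tall, with a 14 mm through hole, 100 g, flat on the bench right of the balance; origin at the centre of its underside.
- ring2: A second, identical ring weight, flat on the bench left of the balance. Whether it is needed depends on the specimen.
- bottle: Bystander: amber reagent bottle, 68 mm across, 160 mm tall, behind the balance on the left; origin under its centre.
- cup: Bystander: open steel cup, 72 mm across, 85 mm tall, behind the middle of the balance; origin under its centre.
- tray: Bystander, fixed: black tray 120 x 160 x 35 mm with 45 mm tall metal cylinders standing in it, behind the balance on the right; origin under its centre.
Things that resemble listed ones, but are neither listed nor needed, are in the scene too. What is shaped like the ring2 but purple or yellow is not meant.

How it is judged:
On the way:
1. a ring weight is seated over the spindle of the right pan and let go (((horizontal distance between ring1 and right_pan_top below 0.004 m and z of ring1 in the frame of right_pan_top between -0.003 and 0.0185 m and angle between ring1's own z axis and vertical below 0.06 rad) or (horizontal distance between ring2 and right_pan_top below 0.004 m and z of ring2 in the frame of right_pan_top between -0.003 and 0.0185 m and angle between ring2's own z axis and vertical below 0.06 rad)) and contact force between the fingers and ring1 below 0.05 N and contact force between the fingers and ring2 below 0.05 N), for 0.2 s.
At the end, for the whole second after the job is handed in: The beam floats free and still within 0.022 rad of level; the specimen stands on the left pan within 20 mm of its centre; at least one ring lies flat on the right pan with the spindle through it (within 4 mm of its axis, the second one on top of the first); a ring not used lies flat on the bench (value of joint beam between -0.022 and 0.022 rad and velocity of joint beam between -0.02 and 0.02 rad/s and horizontal distance between specimen and left_pan_top below 0.02 m and z of specimen in the frame of left_pan_top between -0.004 and 0.004 m and ((horizontal distance between ring1 and right_pan_top below 0.004 m and z of ring1 in the frame of right_pan_top between -0.003 and 0.0185 m and angle between ring1's own z axis and vertical below 0.06 rad) or (horizontal distance between ring2 and right_pan_top below 0.004 m and z of ring2 in the frame of right_pan_top between -0.003 and 0.0185 m and angle between ring2's own z axis and vertical below 0.06 rad)) and ((horizontal distance between ring1 and right_pan_top below 0.004 m and z of ring1 in the frame of right_pan_top between -0.003 and 0.0185 m and angle between ring1's own z axis and vertical below 0.06 rad) or (height (world z) of ring1 below 0.004 m and angle between ring1's own z axis and vertical below 0.06 rad)) and ((horizontal distance between ring2 and right_pan_top below 0.004 m and z of ring2 in the frame of right_pan_top between -0.003 and 0.0185 m and angle between ring2's own z axis and vertical below 0.06 rad) or (height (world z) of ring2 below 0.004 m and angle between ring2's own z axis and vertical below 0.06 rad))); the robot touches nothing.
It fails at once if the specimen is shifted on its pan or taken off (not (horizontal distance between specimen and left_pan_top below 0.025 m and z of specimen in the frame of left_pan_top between -0.004 and 0.004 m)).
It fails at once if a ring is rammed or dropped on the pan or spindle (over 10 N) (contact force between any of ring1, ring2 and balance above 10 N).
It fails at once if a ring is let go over the spindle before it rests on the pan or on the other ring (more than 4 mm above) ((horizontal distance between ring1 and right_pan_top below 0.01 m and z of ring1 in the frame of right_pan_top below 0.05 m and (z of ring1 in the frame of right_pan_top between 0.004 and 0.012 m or z of ring1 in the frame of right_pan_top above 0.02 m) and contact force between the fingers and ring1 below 0.02 N) or (horizontal distance between ring2 and right_pan_top below 0.01 m and z of ring2 in the frame of right_pan_top below 0.05 m and (z of ring2 in the frame of right_pan_top between 0.004 and 0.012 m or z of ring2 in the frame of right_pan_top above 0.02 m) and contact force between the fingers and ring2 below 0.02 N)).
It fails at once if the robot presses on the balance or squeezes its rider with over 10 N (contact force between any of the fingers, the arm and balance above 10 N).
It fails at once if the bottle or the cup is displaced (distance of any of bottle, cup from where it was at the start of the episode above 0.02 m).
It also fails if it takes over 72 s, if anything falls off the work surface, if the arm or the gripper's body presses on something with over 40 N, if the wrist force passes 120 N, or if a joint passes its speed limit or range.

## Robot

A 6-joint arm with a two-finger parallel gripper is mounted at the origin on the work surface. World frame = base frame: x ahead of the robot, y to its left, z up, the work surface at z = 0. Lengths are in m, angles in rad, forces in N, time in s.
With the tool pointing down it reaches from about 0.3 to 0.75 m from the base axis. Payload 8.5 kg.
Tool frame: the origin (TCP) lies at the very end of the fingers, on their centre line; the grasp point (between the pads) lies 19 mm behind it; z points along the fingers, y is the direction in which the jaws open and shut (so a half turn about z gives the same grasp; the last joint's range is limited). The gripper opens to 85 mm and grips with 20 to 120 N. Pads are 22 mm wide; open, the fingers measure 114 mm over their backs; the gripper's body (76 mm by 85 mm) begins 54 mm behind the grasp point. The pads swing forward as they close: fully open they stand 13 mm farther back than shut.
Start: joints at [-1.56, 0.381, 1.297, -0, 1.464, -0.215], TCP at [0.123, -0.536, 0.231] pointing down, gripper open.
Joint ranges: [-3.11, 3.11], [-0.89, 2.33], [0.22, 2.48], [-1.42, 4.56], [0.17, 2.85], [-2.88, 2.88]. Speed limits (rad/s): [2.39, 2.39, 3.14, 3.14, 3.14, 3.14].

## Interface

Orientations are given as a rotation vector (axis times angle).
In Python, from bench import state, camera, camera_model, finish_job gives the robot as it stands. The module is installed in compiled form; this text tells all that it offers.
- The arm moves only by the shell command python3 -m crank 'ROWS'. ROWS is JSON, a list that holds one entry, the list of rows, each a list of 7 numbers: the opening in per cent of the stroke, from 0 (shut) to 100 (fully open), then the shift along the tool's x, y, z in mm, then the turn, a rotation vector about the tool's x, y, z in rad. A call has 1 to 12 rows; each row is the pose to reach, as a shift and turn from the pose measured when the call began, along the tool's axes at that moment; what a row does not reach only later rows make up. A row lasts 1/10 s, in which the tool goes at most 50 mm and 8.59 degrees, less where a joint would pass 70% of its speed; a pose out of reach is approached as far as the arm can. A call with a gripper value outside its range is refused whole. The fingers move at their own pace and stop on an object; the grip force is fixed at half the most. Time passes only in rows, so rows that repeat a pose let the fingers close. It gives the time, the measured TCP pose, the force and the opening at its end, in the units of the state.
- state(): the state, without advancing time (a new reading comes with each control period).
- camera(name): name is "scene" or "top" or "wrist"; returns the picture (400x640x3 uint8, red, green, blue); there is no depth.
- camera_model(name): a dict with "fov_y" (degrees; the focal length in pixels is half the picture's height over the tangent of half this angle, whatever the lens; pixels are square), "cx", "cy" (the principal point, pixels), "k1" (the pictures are not rectified: a ray, as slopes to the right and down, at radius r is drawn at 1 + k1 r^2 times it, then the intrinsics apply), "R" (3x3) and "t" (3): a world point X has camera coordinates R X + t. Camera axes: x right, y down, z forward; pixel columns grow to the right and rows downward; lengths in m; the calibration is good to about 2 mm. A picture is of the moment at which its call begins: read the wrist's pose just before it. camera_model takes no time and is no camera call; for the wrist camera it gives the pose at the moment of the call.
- finish_job(): hands the job in, once; it reports no verdict.
The state is a dict: "t": time; "joints": joint angles; "joint_vel": joint speeds; "tau": joint torques, N m; "eef_pos": TCP position; "tool_rot": TCP orientation; "ft_force": force on the tool from outside, world axes, zero at the start; "torque": the same for the moment, N m; "opening": opening from 0.0 (shut) to 1.0 (fully open).
Only numpy, scipy, OpenCV 4.12 (cv2) and the standard library are available. Lean on these libraries where they do the work, as an engineer would, in place of code of your own. Each camera call takes 0.05 s, during which the arm holds its last target.

## Working session

There is one attempt and no reset: what is moved stays moved. The work goes in short steps, Python scripts to look and compute and a shell command to move; the robot and the scene stay as the last step left them, time stands still between calls to the robot, and variables do not carry over. Pictures are saved under pics/ and viewed, and the job is handed in when it is done.

```bash
mkdir -p pics; ls; python3 - <<'E'
from bench import *
import cv2
s=state();print({k:(v if isinstance(v,(int,float)) else [round(float(x),4) for x in v]) for k,v in s.items()})
for n in ("scene","top","wrist"):
    m=camera_model(n);print(n,m)
    cv2.imwrite(f"pics/{n}0.png",camera(n)[:,:,::-1])
E
```

```text
pics
{'t': 0.0, 'joints': [-1.5603, 0.3812, 1.2983, -0.0, 1.4636, -0.2153], 'joint_vel': [-0.0015, 0.0022, 0.0002, -0.0015, 0.0004, -0.0006], 'tau': [0.0001, -44.846, -23.1279, -0.0002, 0.0049, 0.0], 'eef_pos': [0.1231, -0.5357, 0.2307], 'tool_rot': [-3.1201, -0.3538, -0.0002], 'ft_force': [0.0967, -0.3867, 0.0057], 'torque': [-0.0366, -0.0604, -0.0137], 'opening': 0.9969639582183774}
scene {'fov_y': 48.07910117008851, 'cx': 321.7284397498005, 'cy': 203.80255269707277, 'k1': -0.01284710283367953, 'R': array([[-0.15993306,  0.98704688,  0.01264403],
       [ 0.73241403,  0.12724254, -0.66886398],
       [-0.66180897, -0.0977128 , -0.74327727]]), 't': array([ 0.09906675, -0.36939575,  1.52355846])}
top {'fov_y': 53.89447571889675, 'cx': 322.61117895183605, 'cy': 202.4367030699354, 'k1': 0.02943421540942877, 'R': array([[ 0.02549899, -0.99965761,  0.00586978],
       [-0.99793193, -0.02580067, -0.05887433],
       [ 0.05900561, -0.0043564 , -0.99824815]]), 't': array([-0.01222793,  0.5994295 ,  1.02252382])}
wrist {'fov_y': 68.6424072255927, 'cx': 317.5877294461086, 'cy': 197.80379694077075, 'k1': 0.011769453316522854, 'R': array([[ 0.2241721 , -0.97454739, -0.00206465],
       [-0.92360647, -0.21312937,  0.31863296],
       [-0.31096295, -0.0695217 , -0.94787593]]), 't': array([-0.54884674, -0.0423836 ,  0.38112562])}
```

View pics/scene0.png

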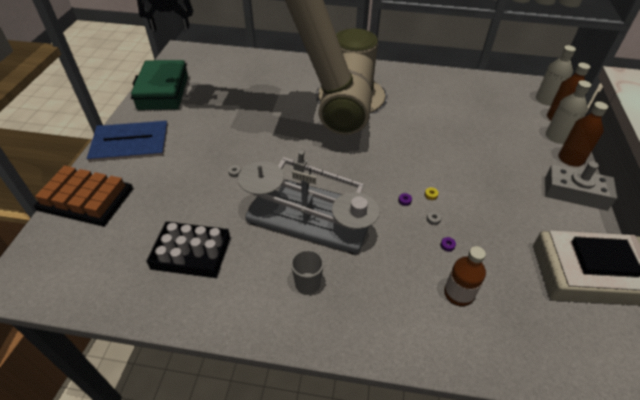

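View pics/top0.png

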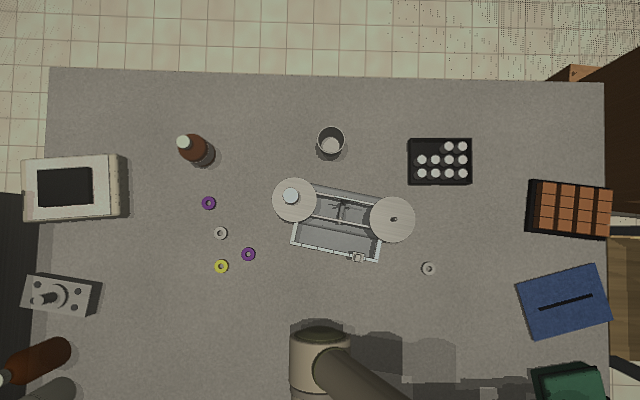

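View pics/wrist0.png

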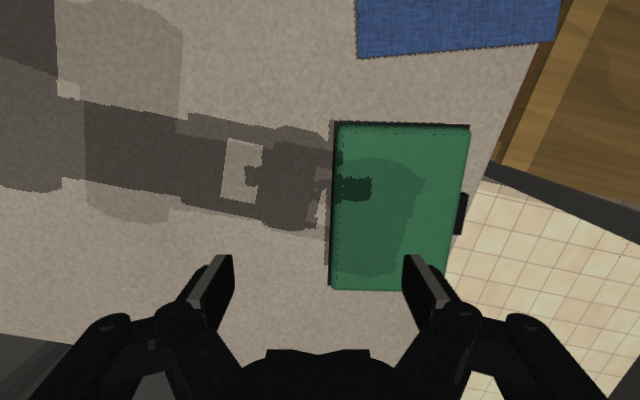

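The scene view shows the balance at (310,205). In the top view, grey ring1 is at (428,268), right of the balance, and grey ring2 at (220,233), left of it. The decoys are purple (209,203) and (248,254), and yellow (221,266). The spindle is at (394,219), the specimen at (291,196) and the rider at (358,257). Next I'll enlarge these and measure.

```bash
cat > h.py <<'E'
import numpy as np, cv2
from bench import *
from scipy.spatial.transform import Rotation as Ro
def K(m):
    f=200/np.tan(np.radians(m['fov_y'])/2); return np.array([[f,0,m['cx']],[0,f,m['cy']],[0,0,1]]),np.array([m['k1'],0,0,0,0.])
def ray(m,px):
    k,d=K(m); u=cv2.undistortPoints(np.array([[px]],float),k,d)[0,0]
    R=np.array(m['R']); t=np.array(m['t']); return -R.T@t, R.T@np.array([u[0],u[1],1])
def onz(m,px,z):
    o,r=ray(m,px); return o+r*(z-o[2])/r[2]
def proj(m,X):
    k,d=K(m); R=np.array(m['R'])
    return cv2.projectPoints(np.array([X],float),cv2.Rodrigues(R)[0],np.array(m['t'],float),k,d)[0][0,0]
def two(m1,p1,m2,p2):
    o1,r1=ray(m1,p1);o2,r2=ray(m2,p2);r1/=np.linalg.norm(r1);r2/=np.linalg.norm(r2)
    a=np.linalg.lstsq(np.c_[r1,-r2],o2-o1,rcond=None)[0]
    A=o1+a[0]*r1;B=o2+a[1]*r2; return (A+B)/2,np.linalg.norm(A-B)
def pic(name,fn,crop=None,s=1):
    st=state(); m=camera_model(name); im=camera(name)[:,:,::-1].copy()
    cv2.imwrite(f'pics/{fn}_full.png',im)
    v=im
    if crop: x0,y0,x1,y1=crop; v=im[y0:y1,x0:x1]
    cv2.imwrite(f'pics/{fn}.png',cv2.resize(v,None,fx=s,fy=s,interpolation=cv2.INTER_CUBIC)); return im,m,st
def local(world):  # world delta mm -> tool axes
    return Ro.from_rotvec(state()['tool_rot']).inv().apply(world)
E
python3 - <<'E'
import cv2
a=cv2.imread('pics/top0.png');cv2.imwrite('pics/topc.png',cv2.resize(a[165:285,190:445],None,fx=3.1,fy=3.1,interpolation=cv2.INTER_CUBIC))
a=cv2.imread('pics/scene0.png');cv2.imwrite('pics/scenec.png',cv2.resize(a[140:260,220:460],None,fx=3.3,fy=3.3,interpolation=cv2.INTER_CUBIC))
E
```

```text
(no output)
```

View pics/topc.png

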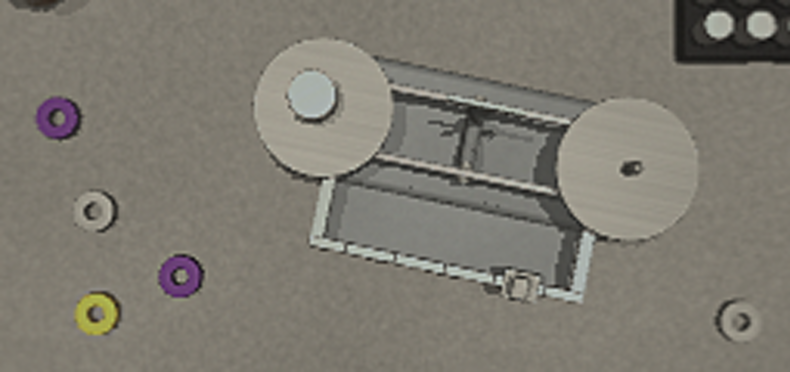

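View pics/scenec.png

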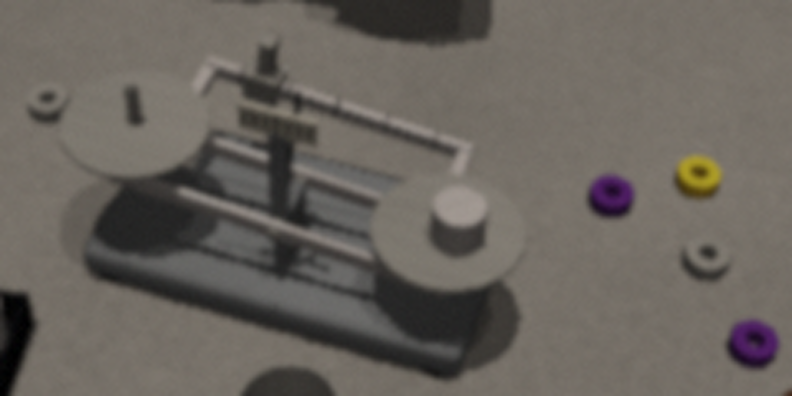

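Both crops confirm ring1 and ring2 as the only two plain steel rings; the others are clearly purple or yellow. The right pan sits higher, so the left is down. Now the positions.

```bash
python3 - <<'E'
from h import *
a=cv2.imread('pics/top0.png');m=camera_model('top')
up=4
g=cv2.cvtColor(cv2.resize(a,None,fx=up,fy=up,interpolation=cv2.INTER_CUBIC),cv2.COLOR_BGR2GRAY)
def crop(x0,y0,x1,y1,th,name):
    w=g[y0*up:y1*up,x0*up:x1*up]; b=(w>th).astype(np.uint8)
    cs,_=cv2.findContours(b,cv2.RETR_EXTERNAL,cv2.CHAIN_APPROX_NONE)
    c=max(cs,key=cv2.contourArea);(x,y),r=cv2.minEnclosingCircle(cv2.convexHull(c)); e=cv2.fitEllipse(c)
    print(name,'med',np.median(w),'circ',x/up+x0-.4,y/up+y0-.4,r/up,'ell',e[0][0]/up+x0-.4,e[0][1]/up+y0-.4,np.array(e[1])/up/2)
    return np.array([e[0][0]/up+x0-.4,e[0][1]/up+y0-.4])
for nm,box,th,z in [('ring1',(416,256,440,280),135,.016),('ring2',(208,221,232,245),135,.016),('rpan',(365,190,420,250),140,.127),('lpan',(268,172,320,225),140,.103)]:
    p=crop(*box,th,nm); print(nm,onz(m,p,z))
# spindle top/base
E
```

```text
ring1 med 122.0 circ 428.58529434204104 268.33529434204104 6.2893476486206055 ell 428.65422401428225 268.4218564987183 [5.7585907 6.0734663]
ring1 [ 0.43377106 -0.27888561  0.016     ]
ring2 med 123.0 circ 219.3378158569336 232.58488235473632 6.3913187980651855 ell 219.4767681121826 232.55983219146728 [5.99960232 6.03188133]
ring2 [0.51340718 0.27195702 0.016     ]
rpan med 139.0 circ 392.12927017211916 218.92152366638183 23.187946319580078 ell 392.0425430297852 218.90554580688476 [22.47832298 22.7340126 ]
rpan [ 0.55839746 -0.16116323  0.127     ]
lpan med 152.0 circ 295.8120304107666 199.8270793914795 24.622507095336914 ell 294.1332775115967 199.3261333465576 [22.32510376 22.60694885]
lpan [0.6002763  0.07281188 0.103     ]
```

```bash
python3 - <<'E'
from h import *
np.set_printoptions(precision=4,suppress=True)
s=state();m=camera_model('wrist');T=Ro.from_rotvec(s['tool_rot']);R=np.array(m['R'])
c=-R.T@np.array(m['t']);print('cam',c,'in tool mm',T.inv().apply(c-np.array(s['eef_pos']))*1e3,'fwd in tool',T.inv().apply(R[2]))
print(T.as_matrix())
o,r=ray(m,(320,200));p=onz(m,(320,200),0);print(p)
y=np.array([.0419,.234]);y/=np.linalg.norm(y);x=np.array([y[1],-y[0]]);C=(np.array([.5584,-.1612])+[.6003,.0728])/2
print('C',C,'yaw',np.arctan2(x[1],x[0]),'spindle base',C-.12*y)
mt=camera_model('top')
for z in (.12,.13,.14): print(z,x@(onz(mt,(357.5,256.5),z)[:2]-C),y@(onz(mt,(357.5,256.5),z)[:2]-C))
tgt=np.array([.42,-.279,.22]);print('local',local((tgt-s['eef_pos'])*1e3))
E
```

```text
cam [ 0.2024 -0.5174  0.3737] in tool mm [  81.4223   -0.3377 -142.8148] fwd in tool [-0.3189 -0.0007  0.9478]
[[ 0.9746  0.2239 -0.    ]
 [ 0.2239 -0.9746  0.001 ]
 [ 0.0002 -0.001  -1.    ]]
[ 0.0775 -0.5488  0.    ]
C [ 0.5794 -0.0442] yaw -0.17718212380073034 spindle base [ 0.5582 -0.1623]
0.12 -0.10326609078703455 -0.056990227923351906
0.13 -0.10269370523063458 -0.05591324953153026
0.14 -0.10212131967423466 -0.054836271139708605
local [ 346.8361 -183.8482   11.1413]
```

```bash
python3 -m crank '[[[100,45,-22,0,0,0,0.05],[100,90,-45,0,0,0,0.1],[100,135,-67,0,0,0,0.15],[100,180,-90,0,0,0,0.2],[100,225,-112,0,0,0,0.25],[100,270,-135,0,0,0,0.3],[100,315,-158,0,0,0,0.35],[100,360,-181,0,0,0,0.4],[100,360,-181,10,0,0,0.4],[100,360,-181,10,0,0,0.4],[100,360,-181,10,0,0,0.4]]]'
python3 - <<'E'
from h import *
im,m,s=pic('wrist','w1');print(s['eef_pos'],s['tool_rot'],s['t'])
print('expect ring1',proj(m,[.4338,-.2789,.016]))
E
```

```text
t: 1.25
eef_pos: [0.4328, -0.2794, 0.2209]
tool_rot: [-3.128, 0.274, 0.002]
ft_force: [-0.2, -0.3, 0.5]
opening: 0.996
[ 0.4328001  -0.27936994  0.22092073] [-3.12819642e+00  2.73867680e-01  1.62245647e-03] 1.25
expect ring1 [317.50172076 168.94993037]
```

View pics/w1.png

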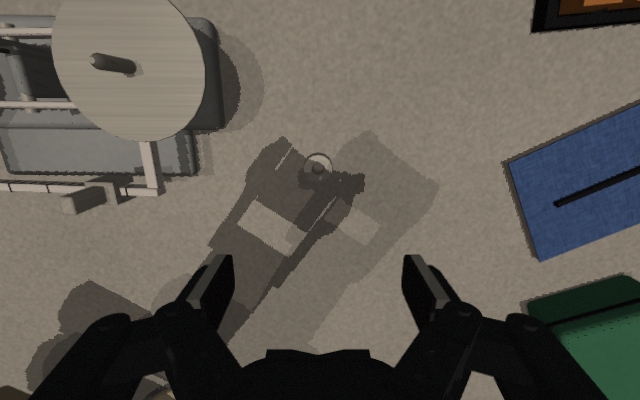

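Ring1 is at about (317,168), as the top view predicted. The spindle is also visible, its base at (133,67) and its tip at (97,61).

```bash
python3 - <<'E'
from h import *
np.set_printoptions(precision=4,suppress=True)
a=cv2.imread('pics/w1_full.png');m=camera_model('wrist')
v=np.hstack([cv2.resize(a[140:200,285:350],(650,600),interpolation=cv2.INTER_CUBIC)]);cv2.imwrite('pics/w1r.png',v)
v=np.hstack([cv2.resize(a[40:90,70:160],(800,444),interpolation=cv2.INTER_CUBIC)]);cv2.imwrite('pics/w1s.png',v)
print(onz(m,(317,168),.016),onz(m,(131,67.5),.127),onz(m,(97,61),.165))
E
```

```text
[ 0.435 -0.279  0.016] [ 0.5581 -0.1617  0.127 ] [ 0.5578 -0.1639  0.165 ]
```

View pics/w1r.png

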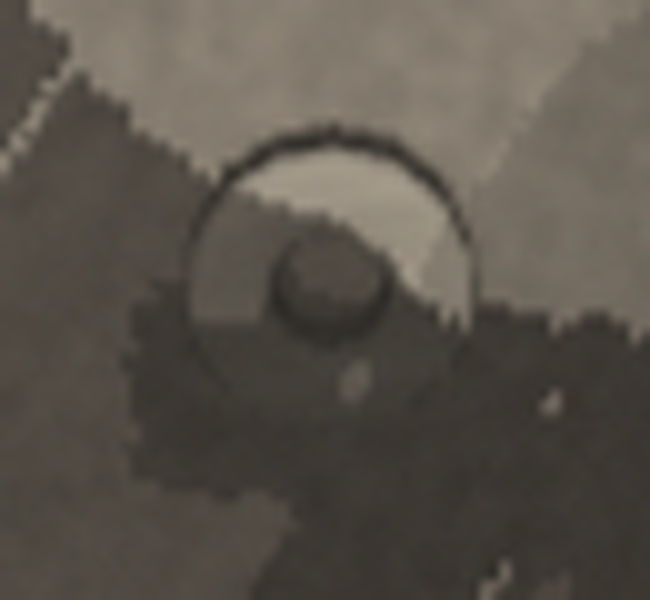

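View pics/w1s.png

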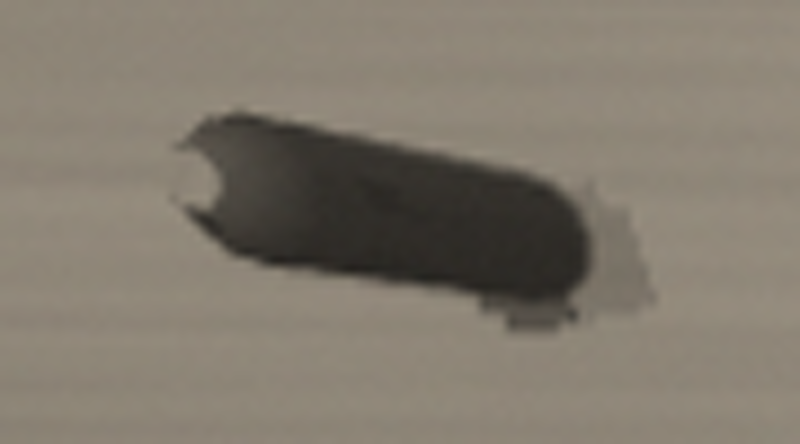

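```bash
python3 -m crank '[[[80,2,0,40,0,0,0],[65,2,0,80,0,0,0],[65,2,0,120,0,0,0],[65,2,0,150,0,0,0],[65,2,0,180,0,0,0],[65,2,0,200,0,0,0],[65,2,0,200,0,0,0],[65,2,0,200,0,0,0]]]'
python3 - <<'E'
from h import *
im,m,s=pic('wrist','w2');print(s['eef_pos'],s['t']);print(local(np.array([.435,-.2794,.002])*1e3-1e3*np.array(s['eef_pos'])))
E
```

```text
t: 2.1
eef_pos: [0.4344, -0.281, 0.0219]
tool_rot: [-3.129, 0.278, -0.0]
ft_force: [0.2, 0.7, 0.4]
opening: 0.648
[ 0.43436147 -0.28101939  0.02193351] 2.1
[ 0.32324635 -1.70976666 19.93356545]
```

View pics/w2.png

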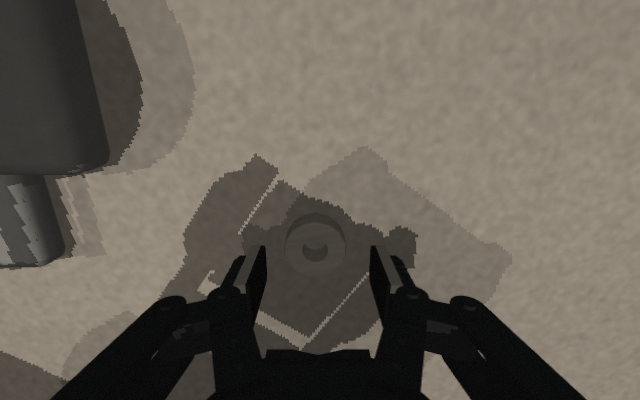

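Ring1's hole is at about (315,247), between the pads. I'll check its position and then descend.

```bash
python3 - <<'E'
from h import *
m=camera_model('wrist');s=state()
a=cv2.imread('pics/w2_full.png');cv2.imwrite('pics/w2c.png',cv2.resize(cv2.convertScaleAbs(a[200:290,240:390],alpha=1.8),None,fx=5,fy=5,interpolation=cv2.INTER_CUBIC))
for p in [(315,243),(316,240)]:
  q=onz(m,p,.016);print(q,local(1e3*(q-s['eef_pos'])))
E
```

```text
[ 0.43896134 -0.28010995  0.016     ] [ 4.02692287 -1.63512101  6.40987442]
[ 0.44071592 -0.28100171  0.016     ] [ 5.91090844 -1.06559199  6.41193204]
```

View pics/w2c.png

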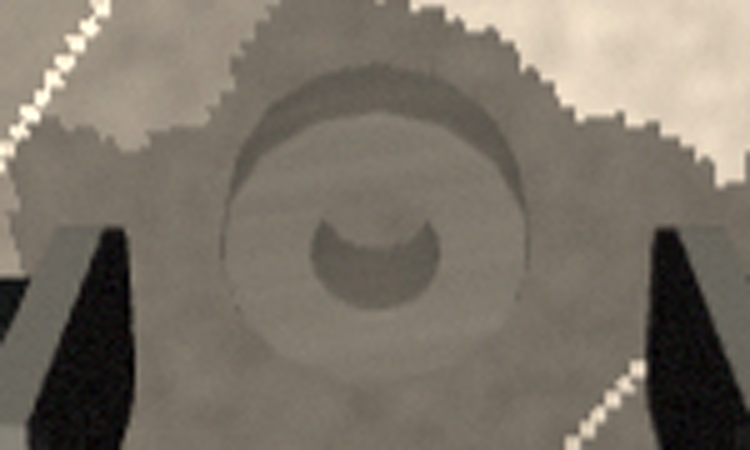

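```bash
python3 -m crank '[[[65,0.5,-1.8,8,0,0,0],[65,0.5,-1.8,15,0,0,0],[65,0.5,-1.8,20,0,0,0],[65,0.5,-1.8,20,0,0,0],[30,0.5,-1.8,20,0,0,0],[20,0.5,-1.8,20,0,0,0],[20,0.5,-1.8,20,0,0,0],[20,0.5,-1.8,20,0,0,0],[20,0.5,-1.8,20,0,0,0],[20,0.5,-1.8,20,0,0,0]]]'
python3 - <<'E'
from h import *
im,m,s=pic('wrist','w3',(220,180,420,320),4);print(s['t'],s['eef_pos'])
E
```

```text
t: 3.15
eef_pos: [0.4356, -0.2794, 0.0029]
tool_rot: [3.129, -0.277, 0.002]
ft_force: [-0.4, 2.3, 6.6]
opening: 0.388
3.15 [ 0.43564786 -0.27944241  0.00294657]
```

View pics/w3.png

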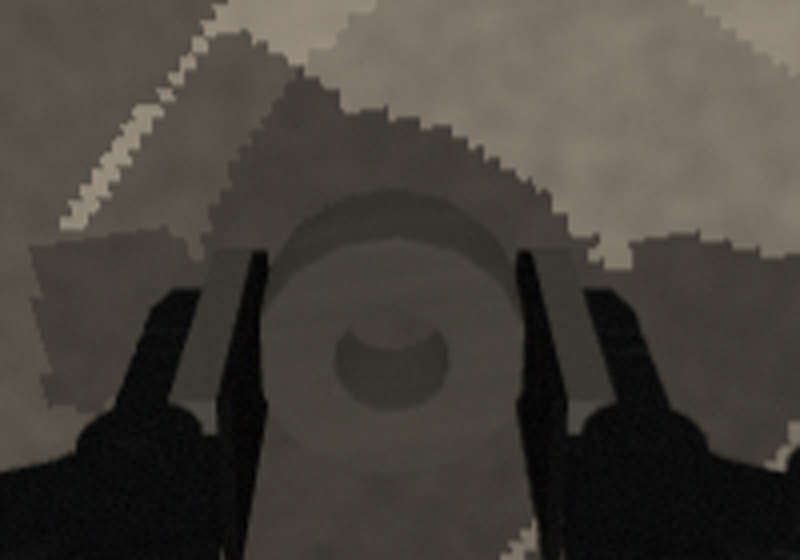

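```bash
python3 -m crank '[[[20,0,0,-10,0,0,0],[20,0,0,-40,0,0,0],[20,0,0,-80,0,0,0],[20,0,0,-125,0,0,0],[20,0,0,-170,0,0,0],[20,10,-25,-205,0,0,0],[20,25,-65,-205,0,0,0],[20,42,-105,-205,0,0,0],[20,55,-136,-205,0,0,0],[20,55,-136,-205,0,0,0],[20,55,-136,-205,0,0,0],[20,55,-136,-205,0,0,0]]]'
python3 - <<'E'
from h import *
im,m,s=pic('wrist','w4');print(s['t'],s['eef_pos'],s['tool_rot'])
cv2.imwrite('pics/w4c.png',cv2.resize(im[30:290,180:460],(800,743),interpolation=cv2.INTER_CUBIC)[:600])
for z in (.165,.127): print(proj(m,[.558,-.1625,z]))
E
```

```text
t: 4.4
eef_pos: [0.513, -0.1556, 0.2081]
tool_rot: [3.128, -0.278, 0.002]
ft_force: [-0.7, -0.1, -0.3]
opening: 0.39
4.4 [ 0.51296062 -0.15563883  0.208147  ] [ 3.12819986e+00 -2.78021218e-01  2.32210996e-03]
[315.98017632 158.15150482]
[316.2120147  148.72456851]
```

View pics/w4.png

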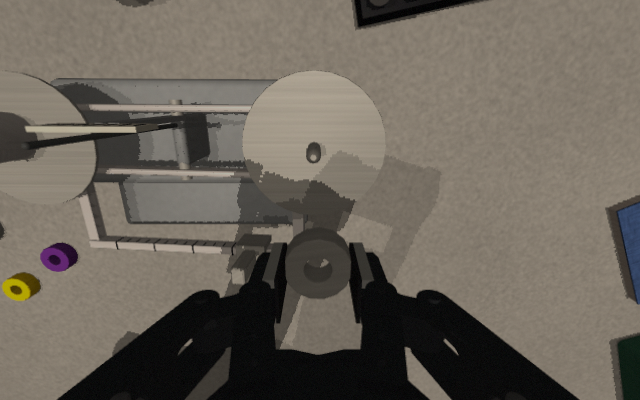

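```bash
python3 - <<'E'
import cv2,numpy as np
a=cv2.imread('pics/w4_full.png')
u=cv2.resize(a[130:175,290:340],(500,450),interpolation=cv2.INTER_CUBIC);v=cv2.resize(a[220:310,270:370],(500,450),interpolation=cv2.INTER_CUBIC)
cv2.imwrite('pics/w4z.png',np.hstack([u,v])[:, :].copy() if 0 else cv2.resize(np.hstack([u,v]),(800,360)))
E
```

```text
(no output)
```

View pics/w4z.png

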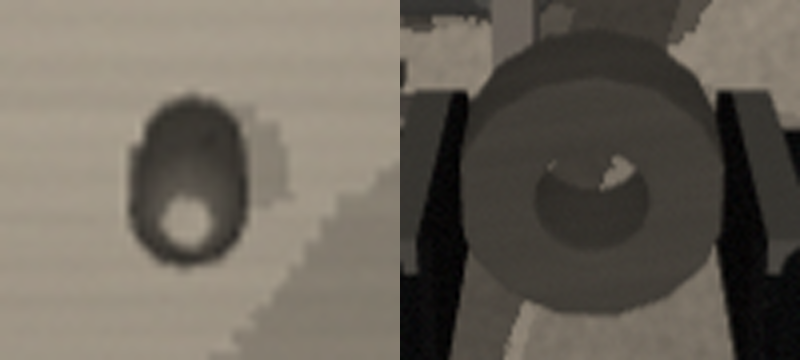

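```bash
python3 - <<'E'
from h import *
np.set_printoptions(precision=4,suppress=True)
m=camera_model('wrist');s=state()
r=onz(m,(317.7,268.4),s['eef_pos'][2]+.0131);q=onz(m,(313,157.2),.165);b=onz(m,(313.1,147.8),.127)
print(r,q,b,'ring rel tcp',local(1e3*(r-s['eef_pos'])))
for p in (q,b): print(local(1e3*(p-r)))
print(two(m,(313,157.2),camera_model('top'),(394,219)))
E
```

```text
[ 0.5127 -0.1557  0.2212] [ 0.5589 -0.161   0.165 ] [ 0.5591 -0.1605  0.127 ] ring rel tcp [ -0.2244  -0.1029 -13.1004]
[46.3377 -3.0278 56.2428]
[46.3694 -3.5288 94.2425]
(array([ 0.5575, -0.1604,  0.1564]), np.float64(0.0004047741140707704))
```

```bash
python3 -m crank '[[[20,16,-1,0,0,0,0],[20,32,-2,0,0,0,0],[20,46.4,-3.2,0,0,0,0],[20,46.4,-3.2,15,0,0,0],[20,46.4,-3.2,28,0,0,0],[20,46.4,-3.2,28,0,0,0],[20,46.4,-3.2,28,0,0,0],[20,46.4,-3.2,28,0,0,0]]]'
python3 - <<'E'
from h import *
im,m,s=pic('wrist','w5',(250,190,390,300),5.7);print(s['t'],s['eef_pos'],s['tool_rot'])
im2,mt,_=pic('top','t5',(350,180,440,260),8)
im2,mt,_=pic('scene','s5',(220,130,380,230),5)
E
```

```text
t: 5.25
eef_pos: [0.5593, -0.1615, 0.1811]
tool_rot: [3.128, -0.28, 0.004]
ft_force: [-0.1, 0.5, -0.9]
opening: 0.388
5.25 [ 0.55929801 -0.16149935  0.18105787] [ 3.1275833  -0.27989087  0.00435179]
```

View pics/w5.png

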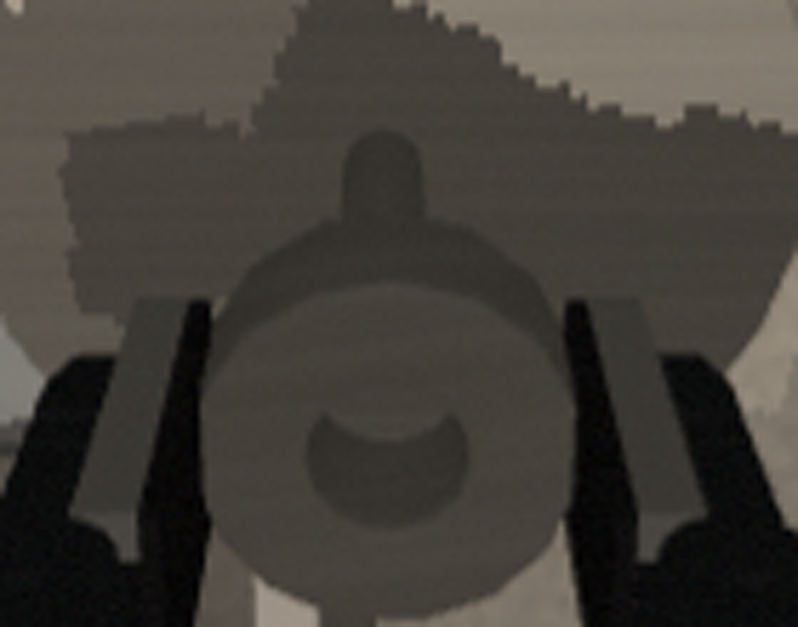

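View pics/s5.png

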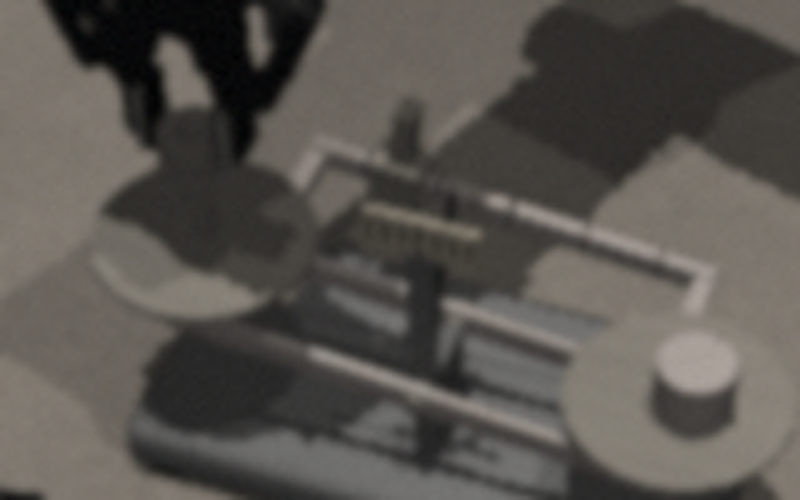

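```bash
python3 - <<'E'
from h import *
np.set_printoptions(precision=4,suppress=True)
m=camera_model('wrist');s=state();T=Ro.from_rotvec(s['tool_rot']).as_matrix()
r=onz(m,(250+388/5.7-.4,190+447/5.7-.4),s['eef_pos'][2]+.0131)
e=onz(m,(250+383.5/5.7-.4,190+130/5.7-.4),.127)-T[:,0]*.005
print('ring',r,local(1e3*(r-s['eef_pos'])),'spindle base',e,local(1e3*(e-r)))
E
```

```text
ring [ 0.5593 -0.161   0.1939] [ -0.0022  -0.1449 -13.1002] spindle base [ 0.5586 -0.1604  0.127 ] [-1.0108 -0.5775 66.9309]
```

```bash
python3 -m crank '[[[20,-0.5,-0.5,0,0,0,0],[20,-0.5,-0.5,4,0,0,0],[20,-0.5,-0.5,8,0,0,0],[20,-0.5,-0.5,12,0,0,0],[20,-0.5,-0.5,16,0,0,0],[20,-0.5,-0.5,20,0,0,0],[20,-0.5,-0.5,20,0,0,0]]]'
python3 - <<'E'
from h import *
im,m,s=pic('wrist','w6',(250,190,390,300),5.7);print(s['t'],s['eef_pos'],s['ft_force'])
E
```

```text
t: 6.1
eef_pos: [0.5587, -0.1605, 0.1601]
tool_rot: [3.128, -0.279, 0.002]
ft_force: [0.1, 0.5, -0.7]
opening: 0.392
6.1 [ 0.55869699 -0.16048737  0.16006932] [ 0.11383976  0.50591045 -0.66513055]
```

View pics/w6.png

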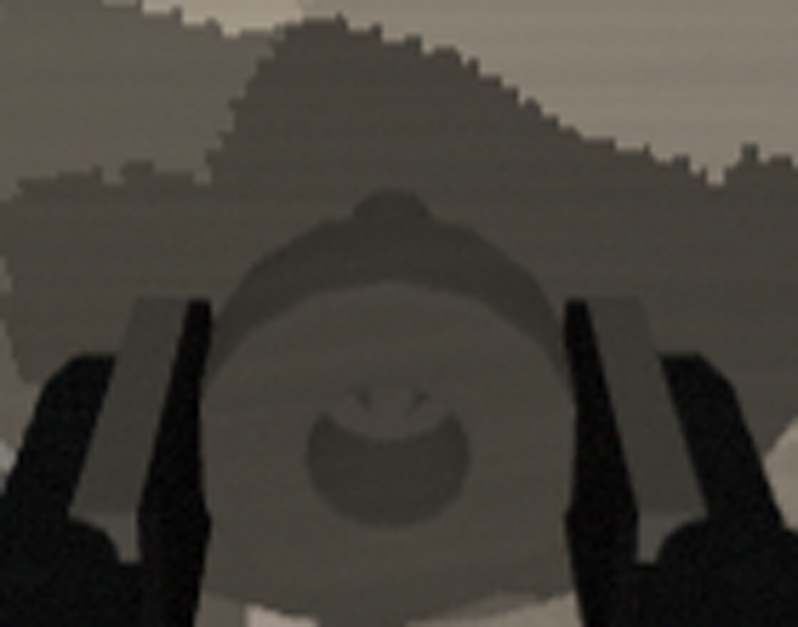

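The spindle tip shows centred in the hole and there is no contact force. Continuing down.

```bash
python3 -m crank '[[[20,0,0,3,0,0,0],[20,0,0,6,0,0,0],[20,0,0,9,0,0,0],[20,0,0,12,0,0,0],[20,0,0,15,0,0,0],[20,0,0,18,0,0,0],[20,0,0,21,0,0,0],[20,0,0,24,0,0,0],[20,0,0,26,0,0,0],[20,0,0,26,0,0,0]]]'
python3 - <<'E'
from h import *
im,m,s=pic('wrist','w7',(250,190,390,300),5.7);print(s['t'],s['eef_pos'],s['ft_force'])
E
```

```text
t: 7.15
eef_pos: [0.5588, -0.1605, 0.1342]
tool_rot: [3.128, -0.279, 0.002]
ft_force: [0.7, 0.4, -1.1]
opening: 0.39
7.15 [ 0.55877574 -0.1605289   0.13417403] [ 0.66586528  0.40312542 -1.06124226]
```

View pics/w7.png

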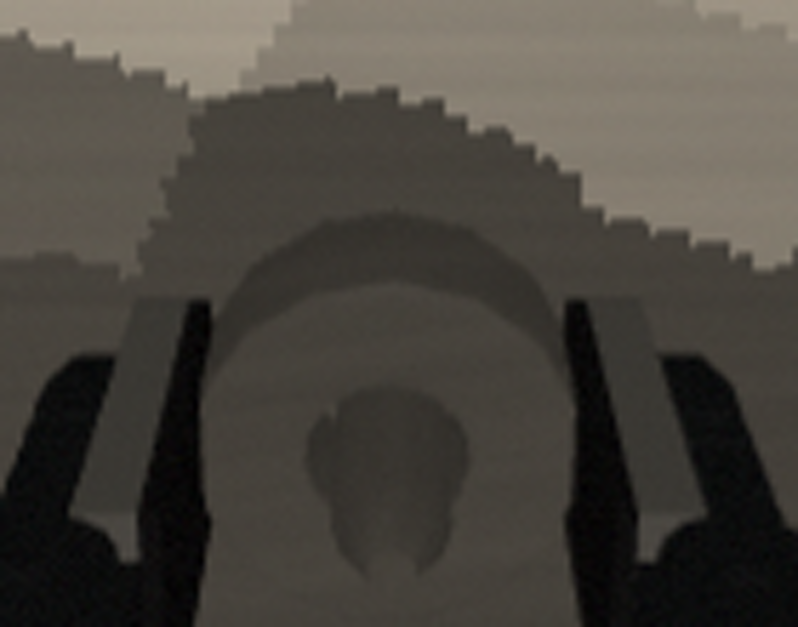

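```bash
python3 -m crank '[[[20,0,0,1,0,0,0],[20,0,0,2,0,0,0],[20,0,0,3,0,0,0],[20,0,0,4,0,0,0],[20,0,0,5,0,0,0],[20,0,0,6,0,0,0],[20,0,0,6,0,0,0]]]'
python3 -c "
from h import *
im,m,s=pic('wrist','w8',(250,190,390,300),5.7);print(s['t'],s['eef_pos'],s['ft_force'])
im2,mt,_=pic('scene','s8',(220,130,380,230),5)"
```

```text
t: 7.9
eef_pos: [0.5589, -0.1607, 0.1284]
tool_rot: [3.128, -0.279, 0.003]
ft_force: [-1.1, -2.0, 0.8]
opening: 0.389
7.9 [ 0.55888926 -0.16073262  0.12839214] [-1.08701837 -2.04737331  0.79661998]
```

View pics/w8.png

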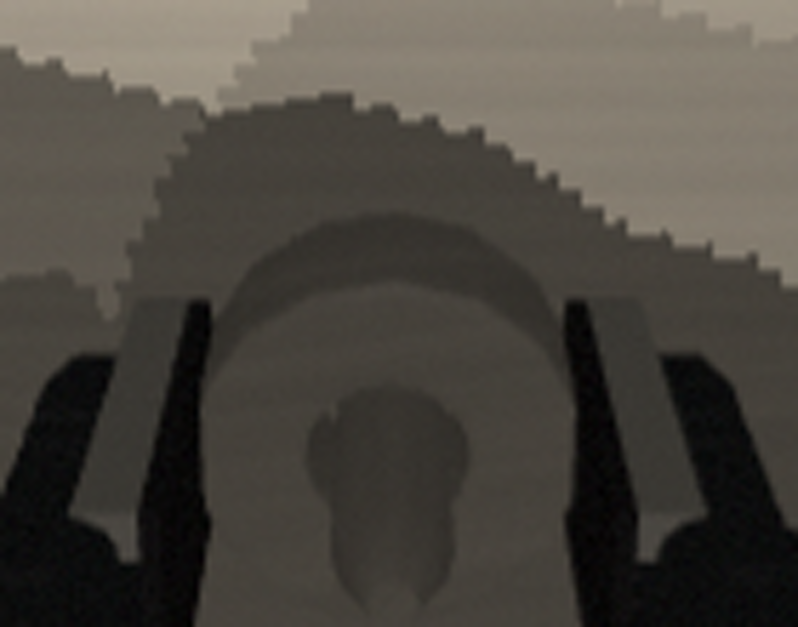

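View pics/s8.png

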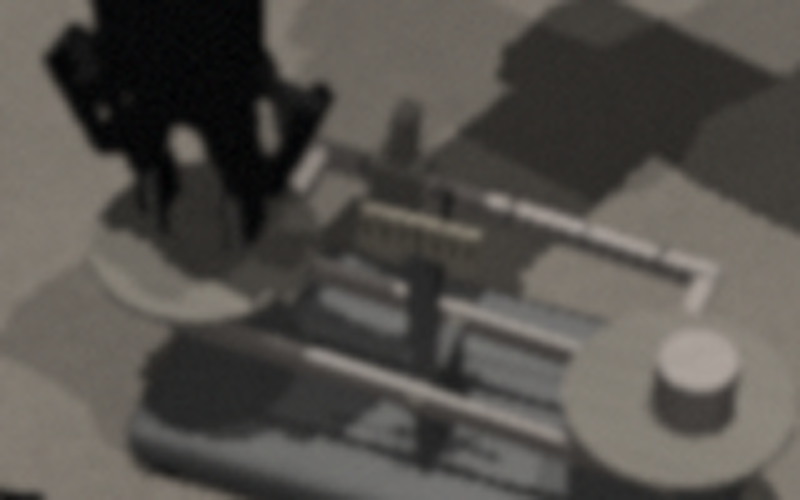

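```bash
python3 -m crank '[[[20,0,0,1,0,0,0],[20,0,0,2,0,0,0],[20,0,0,3,0,0,0],[20,0,0,3,0,0,0]]]'
python3 -c "
from h import *
im,m,s=pic('wrist','w9',(250,190,390,300),5.7);print(s['t'],s['eef_pos'],s['ft_force'])
im2,mt,_=pic('scene','s9',(220,130,380,230),5)
a=cv2.imread('pics/w8_full.png').astype(int);print(np.abs(a-im)[255:300,300:340].mean(), np.abs(cv2.imread('pics/w7_full.png').astype(int)-a)[255:300,300:340].mean())"
```

```text
t: 8.4
eef_pos: [0.559, -0.1607, 0.1254]
tool_rot: [3.128, -0.279, 0.003]
ft_force: [-0.3, -0.8, 0.9]
opening: 0.388
8.4 [ 0.55895725 -0.16073212  0.12535104] [-0.26629399 -0.76121368  0.90835296]
1.1525925925925926 1.817037037037037
```

View pics/w9.png

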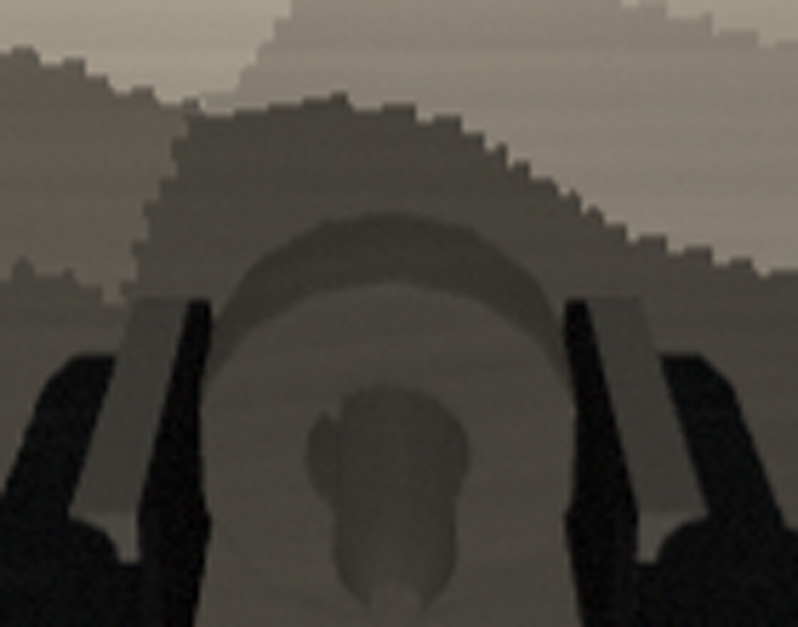

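View pics/s9.png

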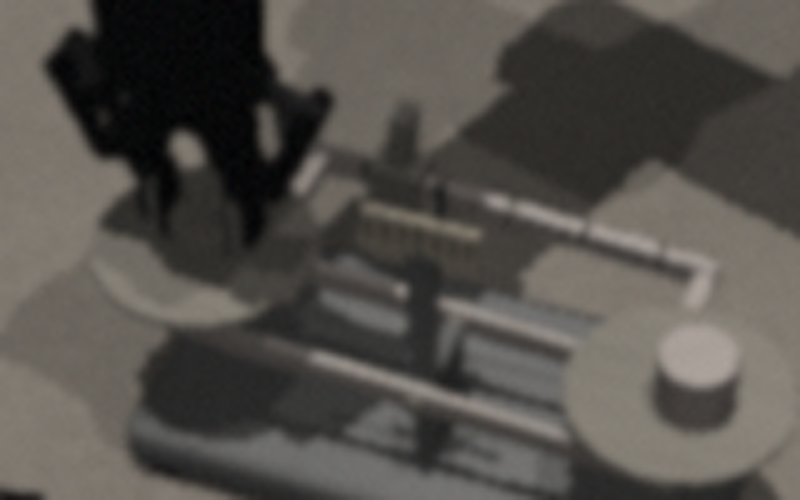

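The tip no longer moves relative to the ring, while the needle has shifted to (440,200). So the ring rests on the pan and is moving it. Releasing.

```bash
python3 -m crank '[[[42,0,0,0,0,0,0],[46,0,0,0,0,0,0],[50,0,0,0,0,0,0],[55,0,0,0,0,0,0],[55,0,0,0,0,0,0],[55,0,0,0,0,0,0]]]'
python3 -m crank '[[[55,0,0,-4,0,0,0],[55,0,0,-10,0,0,0],[55,0,0,-20,0,0,0],[55,0,0,-35,0,0,0],[55,0,0,-55,0,0,0],[55,-20,0,-80,0,0,0],[55,-40,0,-85,0,0,0],[55,-60,0,-85,0,0,0],[55,-60,0,-85,0,0,0],[55,-60,0,-85,0,0,0]]]'
python3 -c "
from h import *
im,m,s=pic('wrist','w10');print(s['t'],s['eef_pos'],s['ft_force'])
im2,mt,_=pic('scene','s10',(220,130,380,230),5)"
```

```text
t: 9.1
eef_pos: [0.5589, -0.1607, 0.1254]
tool_rot: [3.128, -0.279, 0.003]
ft_force: [0.6, -0.1, -0.3]
opening: 0.55
t: 10.1
eef_pos: [0.5002, -0.1501, 0.2111]
tool_rot: [3.127, -0.28, 0.005]
ft_force: [-0.3, 0.0, -1.2]
opening: 0.548
10.1 [ 0.50015246 -0.15012902  0.21113346] [-0.30554532  0.00873207 -1.15935199]
```

View pics/w10.png

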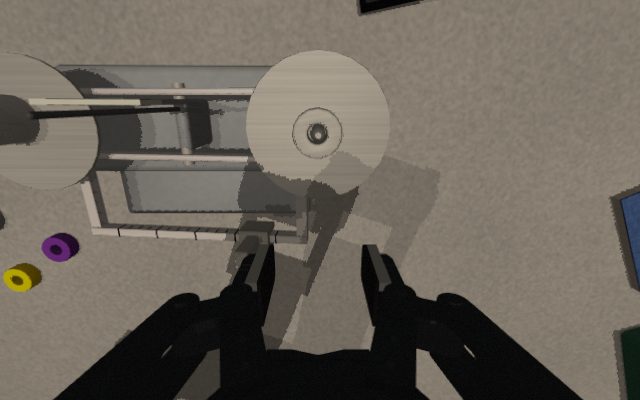

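View pics/s10.png

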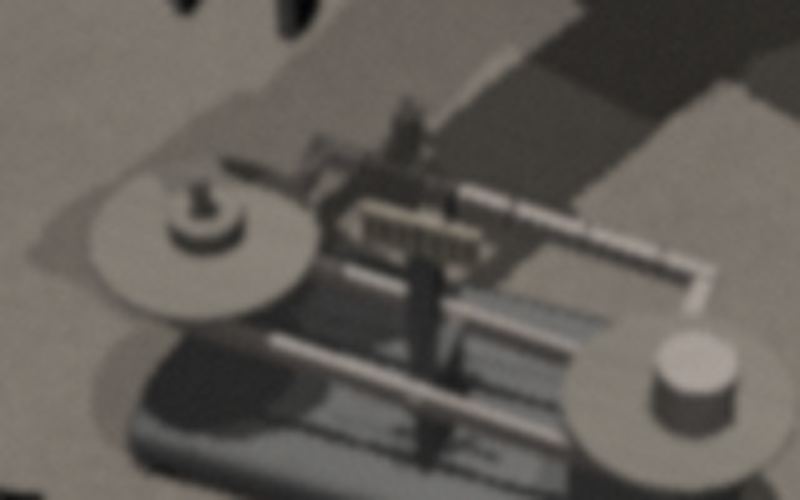

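Ring1 is flat over the spindle at (317,132). The needle is still at the left stop and the left pan is down, so ring2 is needed too. Going for ring2.

```bash
python3 -m crank '[[[65,0,0,-25,0,0,0],[65,-6,-45,-40,0,0,0],[65,-13,-90,-40,0,0,0],[65,-20,-135,-40,0,0,0],[65,-26,-180,-40,0,0,0],[65,-33,-225,-40,0,0,0],[65,-39,-270,-40,0,0,0],[65,-46,-315,-30,0,0,0],[65,-53,-360,-20,0,0,0],[65,-61,-418,-10,0,0,0],[65,-61,-418,0,0,0,0],[65,-61,-418,0,0,0,0]]]'
python3 -c "
from h import *
im,m,s=pic('wrist','w11');print(s['t'],s['eef_pos'],s['ft_force']);print(proj(m,[.5134,.272,.016]))
cv2.imwrite('pics/w11c.png',cv2.resize(im[130:230,260:400],None,fx=5,fy=5,interpolation=cv2.INTER_CUBIC))
im2,mt,_=pic('scene','s11',(220,130,380,230),5)"
```

```text
t: 11.4
eef_pos: [0.514, 0.2734, 0.2077]
tool_rot: [3.127, -0.275, -0.001]
ft_force: [0.2, -1.1, -0.7]
opening: 0.644
11.4 [0.51396578 0.2734199  0.2077195 ] [ 0.20179619 -1.08376889 -0.68100702]
[318.6108214  172.58977536]
```

View pics/w11.png

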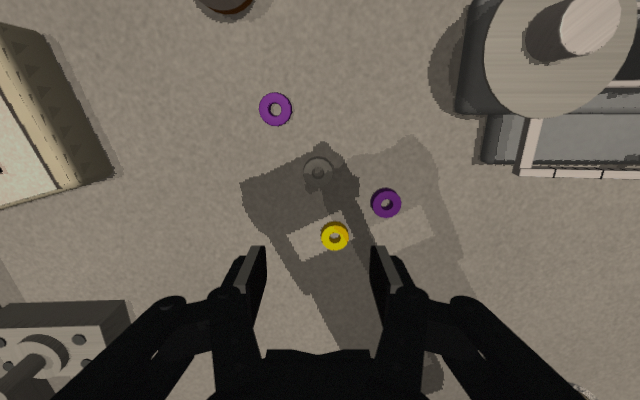

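View pics/w11c.png

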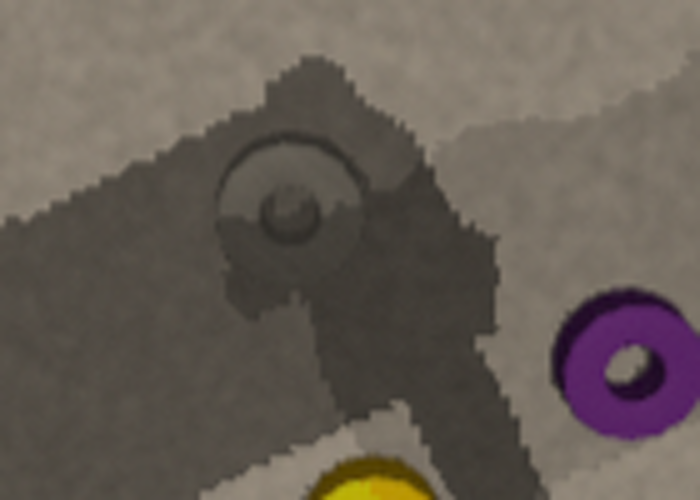

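View pics/s11.png

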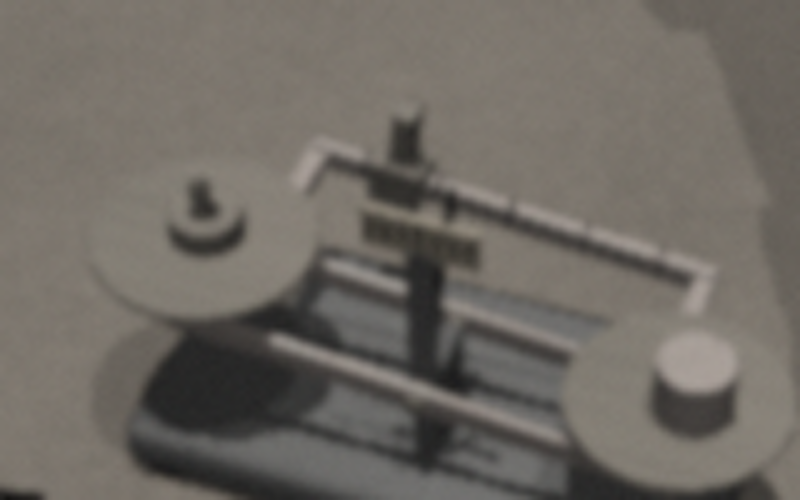

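```bash
python3 -c "
from h import *
m=camera_model('wrist');s=state();q=onz(m,(317.6,172.6),.016);print(q,local(1e3*(q-s['eef_pos'])))"
```

```text
[0.51452268 0.27130482 0.016     ] [ -0.67160709  -0.21949924 193.70507126]
```

```bash
python3 -m crank '[[[65,-0.5,-0.2,40,0,0,0],[65,-0.5,-0.2,80,0,0,0],[65,-0.5,-0.2,120,0,0,0],[65,-0.5,-0.2,155,0,0,0],[65,-0.5,-0.2,180,0,0,0],[65,-0.5,-0.2,187,0,0,0],[65,-0.5,-0.2,187,0,0,0],[65,-0.5,-0.2,187,0,0,0]]]'
python3 -c "
from h import *
im,m,s=pic('wrist','w12');print(s['t'],s['eef_pos'],s['ft_force'])
cv2.imwrite('pics/w12.png',cv2.resize(cv2.convertScaleAbs(im[200:300,240:390],alpha=1.8),None,fx=5,fy=5,interpolation=cv2.INTER_CUBIC))"
```

```text
t: 12.3
eef_pos: [0.5158, 0.271, 0.0244]
tool_rot: [3.128, -0.281, 0.007]
ft_force: [0.4, 0.4, -0.1]
opening: 0.652
12.3 [0.51583776 0.27096857 0.02441698] [ 0.36094714  0.36707637 -0.08344734]
```

View pics/w12.png

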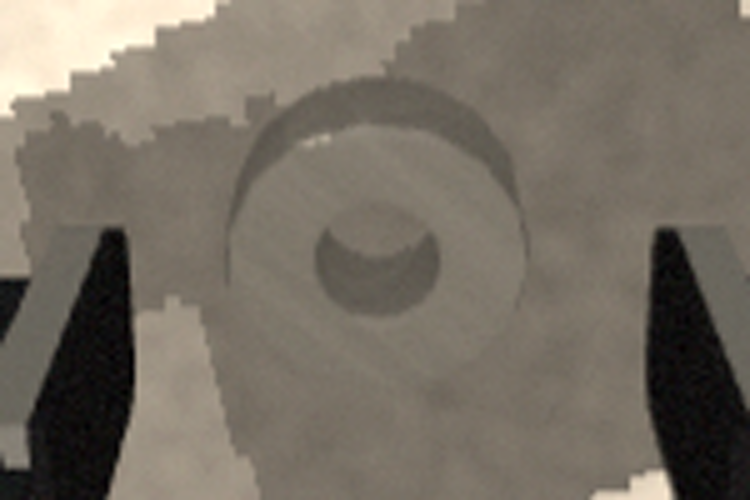

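```bash
python3 -c "
from h import *
m=camera_model('wrist');s=state();q=onz(m,(315,251.2),.016);print(q,local(1e3*(q-s['eef_pos'])))
q[2]=.005;print(local(1e3*(q-s['eef_pos'])))"
```

```text
[0.51381339 0.27320719 0.016     ] [-2.34676227 -1.63959522  8.50945994]
[-2.4024228  -1.64449673 19.50931803]
```

```bash
python3 -m crank '[[[65,-2.2,-1.8,7,0,0,0],[65,-2.2,-1.8,14,0,0,0],[65,-2.2,-1.8,19.5,0,0,0],[65,-2.2,-1.8,19.5,0,0,0],[50,-2.2,-1.8,19.5,0,0,0],[45,-2.2,-1.8,19.5,0,0,0],[20,-2.2,-1.8,19.5,0,0,0],[20,-2.2,-1.8,19.5,0,0,0],[20,-2.2,-1.8,19.5,0,0,0],[20,-2.2,-1.8,19.5,0,0,0]]]'
python3 -c "
from h import *
im,m,s=pic('wrist','w13',(220,180,420,320),4);print(s['t'],s['eef_pos'],s['ft_force'])"
```

```text
t: 13.35
eef_pos: [0.5143, 0.2734, 0.0056]
tool_rot: [3.128, -0.28, 0.009]
ft_force: [-1.6, -1.0, 5.6]
opening: 0.379
13.35 [0.51428529 0.27338265 0.00556933] [-1.5618554  -1.01653392  5.61737441]
```

View pics/w13.png

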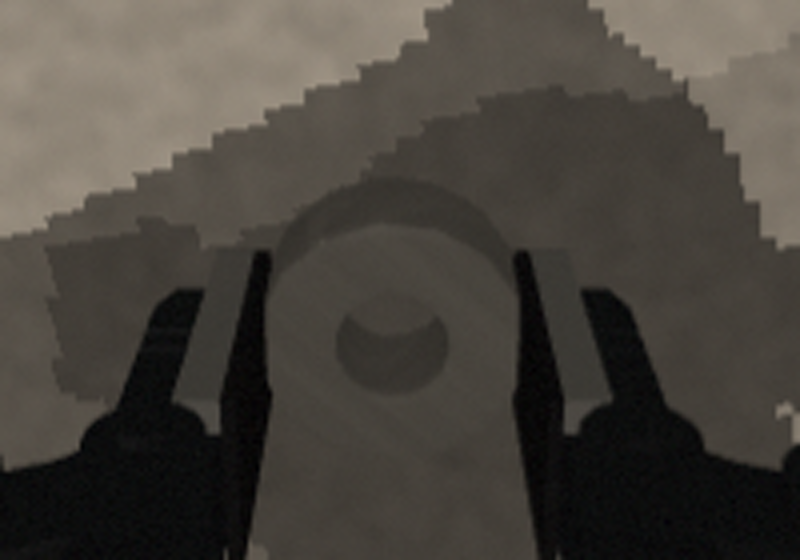

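```bash
python3 -m crank '[[[20,0,0,-10,0,0,0],[20,0,0,-50,0,0,0],[20,0,0,-100,0,0,0],[20,0,0,-150,0,0,0],[20,0,0,-200,0,0,0],[20,5,30,-245,0,0,0],[20,12,70,-260,0,0,0],[20,20,115,-260,0,0,0],[20,28,160,-260,0,0,0],[20,36,205,-260,0,0,0],[20,44,250,-260,0,0,0],[20,44,250,-260,0,0,0]]]'
python3 -c "
from h import *
s=state();print(s['opening'],local(1e3*(np.array([.513,-.1556,.215])-s['eef_pos'])))"
```

```text
t: 14.6
eef_pos: [0.5114, 0.0154, 0.2661]
tool_rot: [3.126, -0.289, 0.009]
ft_force: [1.0, 0.4, -1.3]
opening: 0.379
0.3793826546506967 [ 32.62614112 167.71893964  51.48819724]
```

```bash
python3 -m crank '[[[20,8,42,0,0,0,0],[20,16,84,0,0,0,0],[20,24,126,10,0,0,0],[20,32.5,167.5,30,0,0,0],[20,32.5,167.5,51,0,0,0],[20,32.5,167.5,51,0,0,0],[20,32.5,167.5,51,0,0,0]]]'
python3 -c "
from h import *
im,m,s=pic('wrist','w14');print(s['t'],s['eef_pos'],s['tool_rot'])
u=cv2.resize(im[110:170,280:350],(700,600),interpolation=cv2.INTER_CUBIC);cv2.imwrite('pics/w14a.png',u)
v=cv2.resize(im[220:310,270:370],(660,594),interpolation=cv2.INTER_CUBIC);cv2.imwrite('pics/w14b.png',cv2.convertScaleAbs(v,alpha=1.5))"
```

```text
t: 15.3
eef_pos: [0.513, -0.1546, 0.2162]
tool_rot: [3.127, -0.288, 0.009]
ft_force: [-0.8, 0.2, -0.6]
opening: 0.384
15.3 [ 0.51303047 -0.15464589  0.21621578] [ 3.12671661 -0.28828193  0.00919972]
```

View pics/w14a.png

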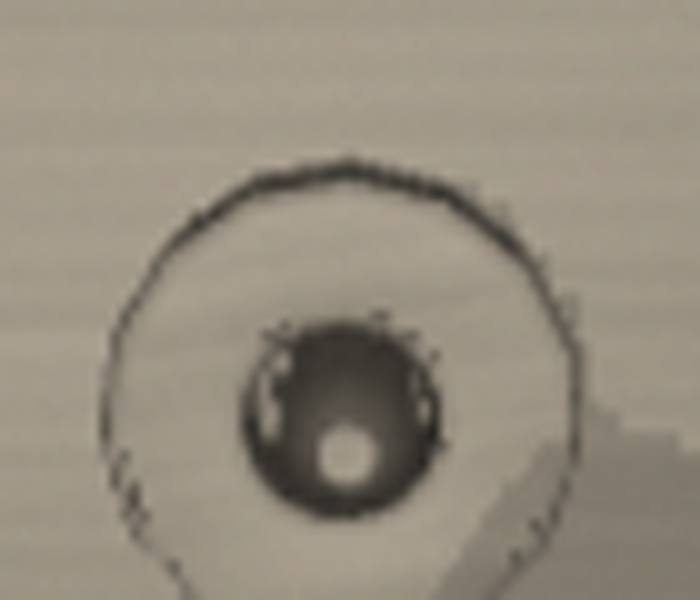

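View pics/w14b.png

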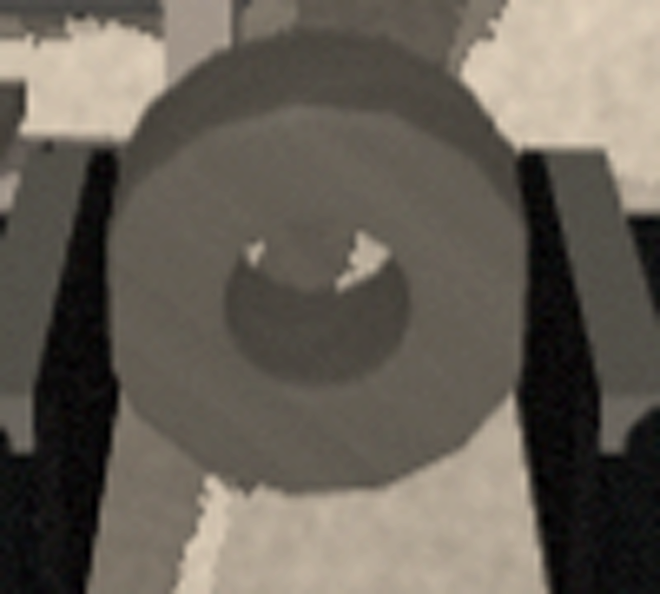

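```bash
python3 - <<'E'
from h import *
np.set_printoptions(precision=4,suppress=True)
m=camera_model('wrist');s=state()
r=onz(m,(317.7,264.9),s['eef_pos'][2]+.0104);q=onz(m,(314.3,155.1),.165)
print(r,q,'ring rel tcp',local(1e3*(r-s['eef_pos'])),local(1e3*(q-r)))
rw=r.copy();rw[2]=0;q2=q.copy();q2[2]=0;print('level shift',local(1e3*(q2-rw)))
print(local([0,0,-10]))
E
```

```text
[ 0.5134 -0.1544  0.2272] [ 0.5592 -0.1607  0.165 ] ring rel tcp [  0.1572  -0.1221 -10.3993] [45.6641 -2.2951 62.5244]
level shift [46.1258 -2.1932  0.3389]
[-0.0743 -0.0164  9.9997]
```

```bash
python3 -m crank '[[[20,16,-1,0,0,0,0],[20,32,-2,0,0,0,0],[20,46,-2.3,0,0,0,0],[20,46,-2.3,15,0,0,0],[20,46,-2.3,30,0,0,0],[20,46,-2.3,30,0,0,0],[20,46,-2.3,30,0,0,0],[20,46,-2.3,30,0,0,0]]]'
python3 -c "
from h import *
im,m,s=pic('wrist','w15',(250,190,390,300),5.7);print(s['t'],s['eef_pos'],s['tool_rot'],s['ft_force'])
im=cv2.imread('pics/w15.png');cv2.imwrite('pics/w15.png',cv2.convertScaleAbs(im,alpha=1.6))
q=np.array([.5592,-.1607,.165]);q[2]=s['eef_pos'][2];print(local(1e3*(q-s['eef_pos'])))"
```

```text
t: 16.15
eef_pos: [0.5597, -0.1606, 0.1887]
tool_rot: [3.125, -0.286, 0.015]
ft_force: [0.5, 0.3, -1.2]
opening: 0.383
16.15 [ 0.55966612 -0.16056975  0.18865611] [ 3.12527014 -0.28627102  0.01491216] [ 0.50006962  0.26374872 -1.22402826]
[-0.43464489  0.21284412 -0.00365491]
```

View pics/w15.png

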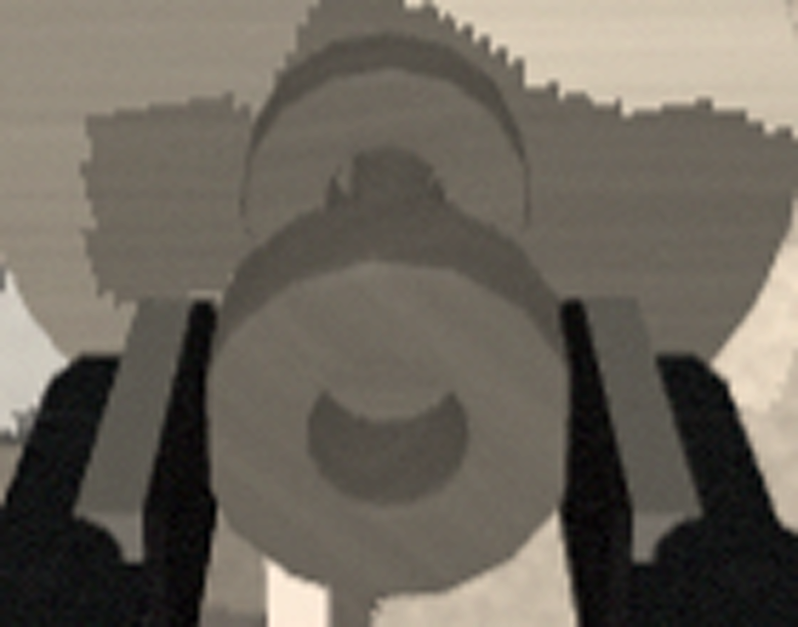

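```bash
python3 -m crank '[[[20,-0.6,0.4,0,0,0,0],[20,-0.6,0.4,4,0,0,0],[20,-0.6,0.4,8,0,0,0],[20,-0.6,0.4,12,0,0,0],[20,-0.7,0.4,16,0,0,0],[20,-0.7,0.4,20,0,0,0],[20,-0.7,0.4,23,0,0,0],[20,-0.7,0.4,23,0,0,0]]]'
python3 -c "
from h import *
im,m,s=pic('wrist','w16',(250,190,390,300),5.7);print(s['t'],s['eef_pos'],s['tool_rot'],s['ft_force'])
im=cv2.imread('pics/w16.png');cv2.imwrite('pics/w16.png',cv2.convertScaleAbs(im,alpha=1.6))
q=np.array([.5592,-.1607,.165]);q[2]=s['eef_pos'][2];print(local(1e3*(q-s['eef_pos'])))"
```

```text
t: 17.0
eef_pos: [0.5589, -0.161, 0.1649]
tool_rot: [3.126, -0.287, 0.013]
ft_force: [0.4, 0.5, -1.4]
opening: 0.38
17.0 [ 0.55887666 -0.16096881  0.16489814] [ 3.12566442 -0.28662972  0.01319094] [ 0.43190064  0.50974117 -1.35391996]
[ 0.26905002 -0.3231324   0.00177696]
```

View pics/w16.png

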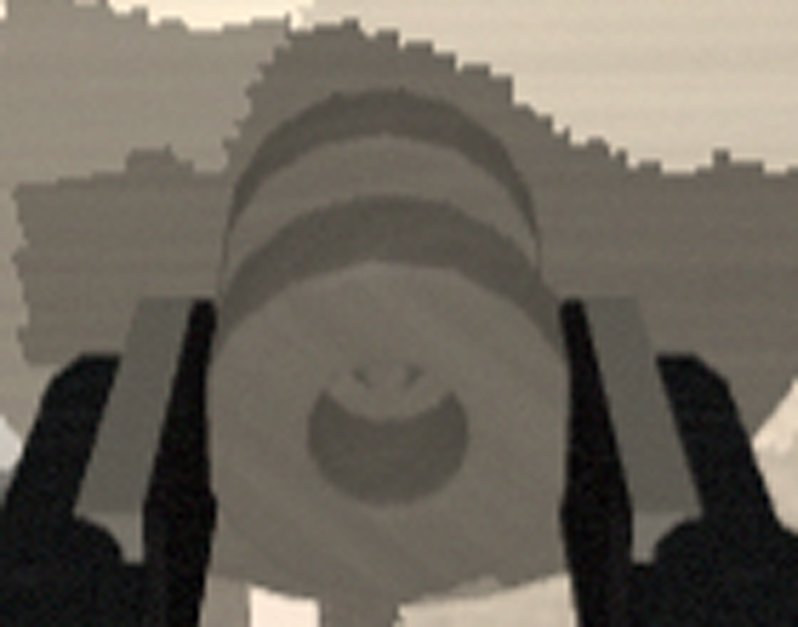

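```bash
python3 -m crank '[[[20,0,0,3,0,0,0],[20,0,0,6,0,0,0],[20,-0.1,0,9,0,0,0],[20,-0.1,0,12,0,0,0],[20,-0.1,0,14,0,0,0],[20,-0.1,0,15,0,0,0],[20,-0.1,0,16,0,0,0],[20,-0.1,0,17,0,0,0],[20,-0.1,0,17,0,0,0]]]'
python3 -c "
from h import *
im,m,s=pic('wrist','w17',(250,190,390,300),5.7);print(s['t'],s['eef_pos'],s['ft_force'])
im=cv2.imread('pics/w17.png');cv2.imwrite('pics/w17.png',cv2.convertScaleAbs(im,alpha=1.6))
pic('scene','s17',(220,130,380,230),5)"
python3 -m crank '[[[20,0,0,1,0,0,0],[20,0,0,2,0,0,0],[20,0,0,3,0,0,0],[20,0,0,3,0,0,0]]]'
python3 -c "
from h import *
im,m,s=pic('wrist','w18',(250,190,390,300),5.7);print(s['t'],s['eef_pos'],s['ft_force'])
im=cv2.imread('pics/w18.png');cv2.imwrite('pics/w18.png',cv2.convertScaleAbs(im,alpha=1.6))
a=cv2.imread('pics/w17.png');b=cv2.imread('pics/w18.png');cv2.imwrite('pics/w1718.png',np.hstack([a[:,150:550],b[:,150:550]])[:600])
pic('scene','s18',(220,130,380,230),5)"
```

```text
t: 17.95
eef_pos: [0.5591, -0.1611, 0.1483]
tool_rot: [3.125, -0.287, 0.014]
ft_force: [-0.9, -0.0, -0.7]
opening: 0.382
17.95 [ 0.55908633 -0.16107472  0.14826562] [-0.85961621 -0.01633827 -0.72160419]
t: 18.45
eef_pos: [0.5591, -0.1611, 0.1452]
tool_rot: [3.125, -0.287, 0.014]
ft_force: [-0.1, -0.5, -0.1]
opening: 0.38
18.45 [ 0.55910709 -0.16107176  0.14520497] [-0.08209217 -0.522099   -0.13679035]
```

View pics/w1718.png

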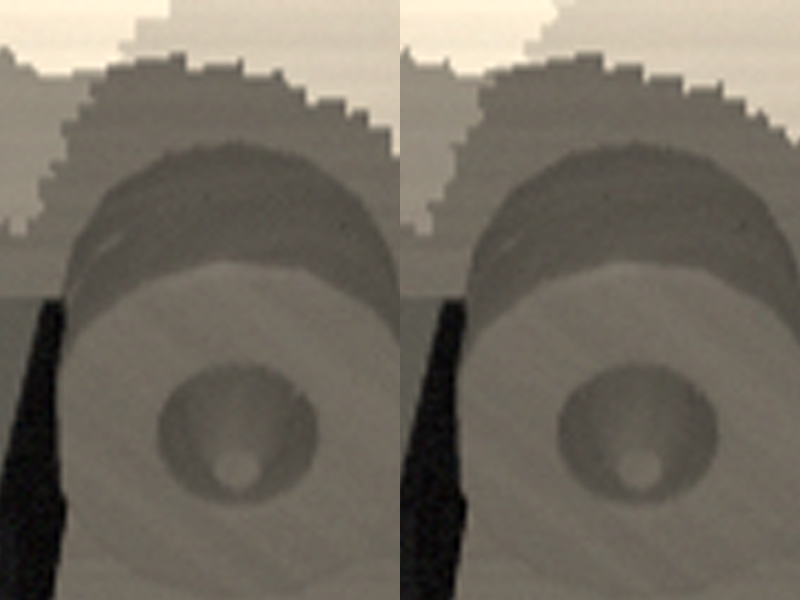

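View pics/s18.png

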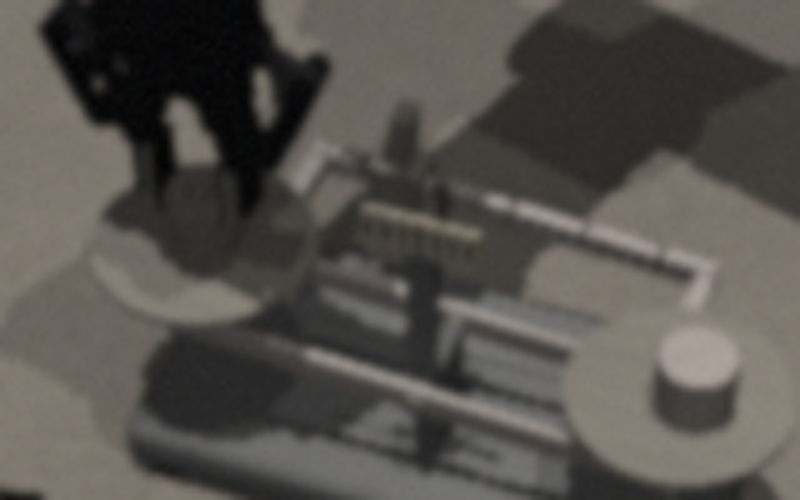

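Between the two frames the ring and spindle don't move relative to each other and the needle shifts, so ring2 rests on ring1. Releasing.

```bash
python3 -m crank '[[[60,0,0,0,0,0,0],[60,0,0,0,0,0,0],[60,0,0,0,0,0,0],[60,0,0,0,0,0,0]]]'
python3 -m crank '[[[60,0,0,-10,0,0,0],[60,0,0,-25,0,0,0],[60,0,0,-45,0,0,0],[60,0,0,-65,0,0,0],[60,-20,0,-65,0,0,0],[60,-40,0,-65,0,0,0],[60,-60,0,-65,0,0,0],[60,-60,0,-65,0,0,0],[60,-60,0,-65,0,0,0],[60,-60,0,-65,0,0,0]]]'
python3 -c "
from h import *
im,m,s=pic('wrist','w19');print(s['t'],s['eef_pos'],s['ft_force'])
pic('scene','s19',(220,130,380,230),5)"
```

```text
t: 18.95
eef_pos: [0.5591, -0.1611, 0.1454]
tool_rot: [3.125, -0.287, 0.014]
ft_force: [0.0, -0.5, 0.4]
opening: 0.597
t: 19.95
eef_pos: [0.5003, -0.1502, 0.2101]
tool_rot: [3.125, -0.287, 0.016]
ft_force: [-0.2, -0.6, 0.9]
opening: 0.6
19.95 [ 0.50034023 -0.15018829  0.21013539] [-0.20298363 -0.62045934  0.87431816]
```

View pics/w19.png

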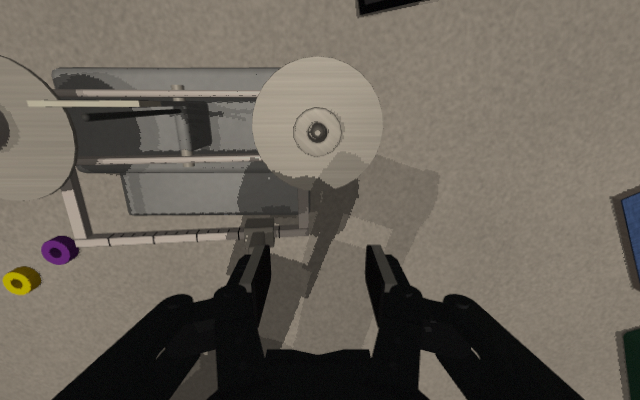

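View pics/s19.png

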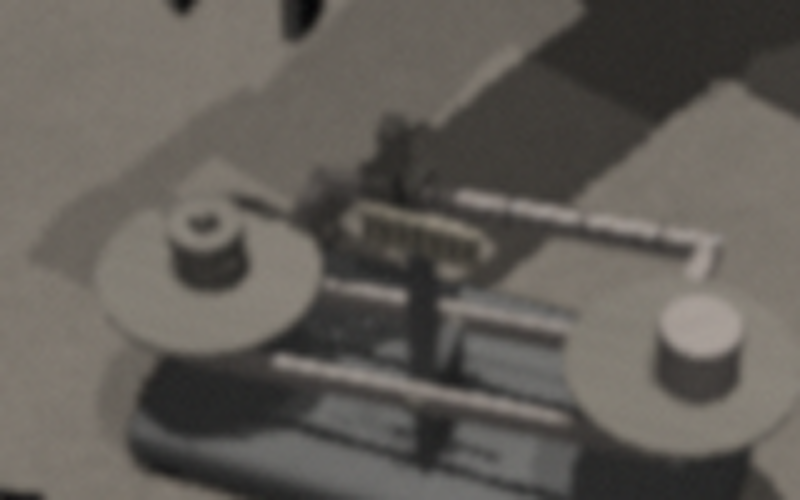

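The right pan has sunk and both rings are stacked on the spindle at (317,132). Next is the rider: I'll get a clear view of it.

```bash
python3 -m crank '[[[60,-30,-20,0,0,0,0],[60,-60,-40,0,0,0,0],[60,-91,-61,0,0,0,0],[60,-91,-61,0,0,0,0],[60,-91,-61,0,0,0,0]]]'
python3 -c "
from h import *
im,m,s=pic('wrist','w20');print(s['t'],s['eef_pos'],s['tool_rot'])
im2,mt,_=pic('top','t20',(330,230,400,280),10)
print(proj(m,[.4662,-.0808,.13]),proj(mt,[.4662,-.0808,.13]))"
```

```text
t: 20.55
eef_pos: [0.4223, -0.0736, 0.2091]
tool_rot: [3.125, -0.285, 0.016]
ft_force: [0.5, 0.6, -0.4]
opening: 0.6
20.55 [ 0.42233458 -0.07361473  0.20914669] [ 3.12507235 -0.28517896  0.01635774]
[316.43778857 151.47651247] [357.33723936 257.44775083]
```

View pics/w20.png

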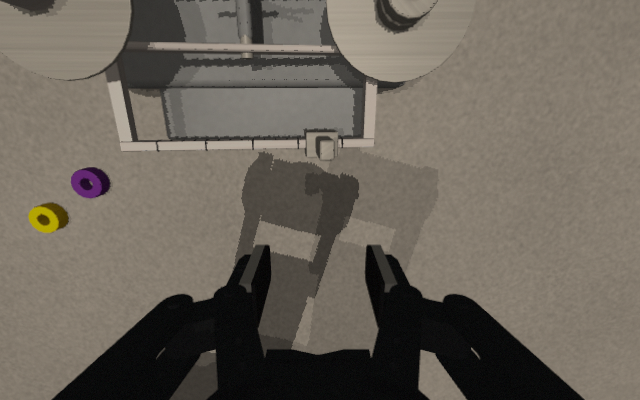

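View pics/t20.png

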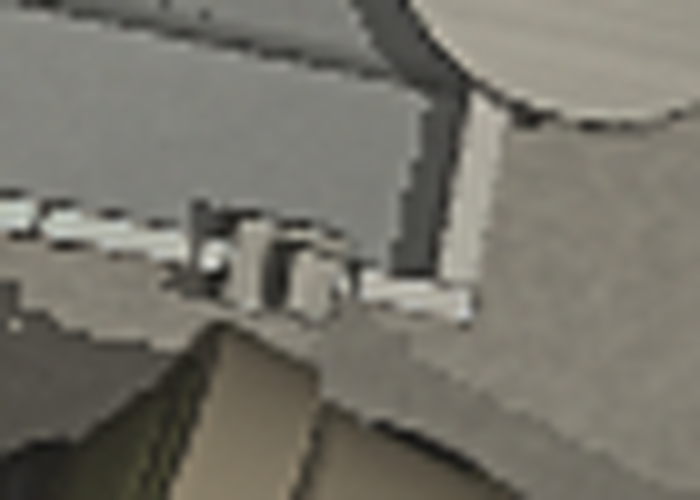

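```bash
python3 -c "
import cv2
a=cv2.imread('pics/w20_full.png');cv2.imwrite('pics/w20c.png',cv2.resize(a[120:175,285:365],(800,550),interpolation=cv2.INTER_CUBIC))"
```

```text
(no output)
```

View pics/w20c.png

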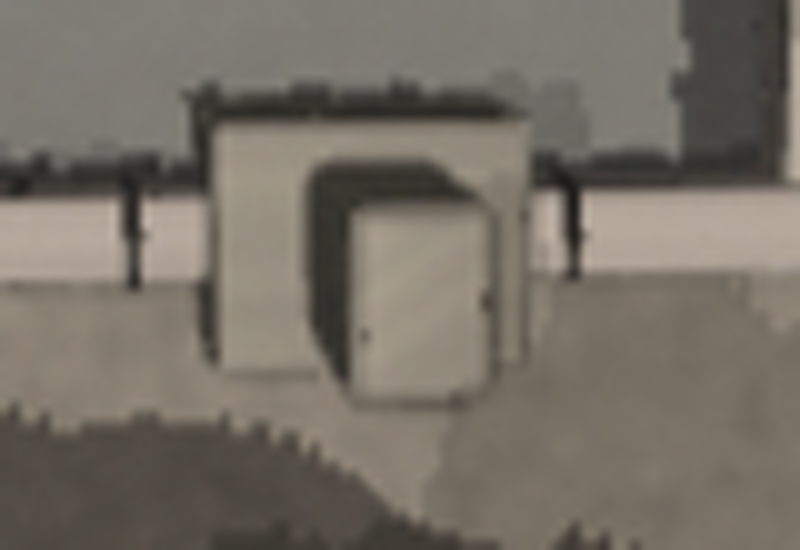

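```bash
python3 -c "
from h import *
np.set_printoptions(precision=4,suppress=True)
m=camera_model('wrist');mt=camera_model('top');s=state()
p,e=two(m,(326.6,149.7),mt,(361,258));print(p,e)
C=np.array([.5794,-.0442]);x=np.array([.984,-.176]);y=np.array([.176,.984])
for z in (.115,.12,.125,.13):
  q=onz(m,(326.6,149.7),z);d=q[:2]-C;print(z,q,'bal',x@d,y@d,'local',local(1e3*(q-s['eef_pos'])))
  a=onz(m,(319.6,149.7),z);b=onz(m,(333.6,149.7),z);print('width',np.linalg.norm(a-b))
# bar ends
for px in [(121,146),(375,143)]:
  q=onz(m,px,.088);d=q[:2]-C;print(q,x@d,y@d)
"
```

```text
[ 0.4651 -0.0897  0.1233] 0.001177777386050349
0.115 [ 0.4643 -0.0894  0.115 ] bal -0.10534587348241585 -0.06474609622451885 local [42.5346  7.0712 94.335 ]
width 0.011329364178003306
0.12 [ 0.465  -0.0894  0.12  ] bal -0.1045802001355708 -0.06458649909712161 local [43.3509  6.9194 89.3427]
width 0.011090885175383045
0.125 [ 0.4658 -0.0894  0.125 ] bal -0.10381452678872576 -0.06442690196972438 local [44.1673  6.7676 84.3505]
width 0.010852406172762782
0.13 [ 0.4666 -0.0893  0.13  ] bal -0.10304885344188071 -0.06426730484232714 local [44.9837  6.6158 79.3582]
width 0.010613927170142519
[0.4964 0.0903 0.088 ] -0.1053073463327715 0.11776562208006215
[ 0.458  -0.1331  0.088 ] -0.10378216403617861 -0.10887127075707487
```

The tab top triangulates to about (0.465, -0.089, 0.122), which fits the expected ~121 mm at the right-hand stop and puts the rider at ≈0.14. I'll tilt the tool forward so the wrist camera both clears the needle and can read it.

```bash
python3 -m crank '[[[60,0,0,-5,0,0.14,0],[60,0,0,-5,0,0.28,0],[60,0,0,-5,0,0.42,0],[60,0,0,-5,0,0.56,0],[60,0,0,-5,0,0.7,0],[60,0,0,-5,0,0.7,0],[60,0,0,-5,0,0.7,0]]]'
python3 -c "
from h import *
im,m,s=pic('wrist','w21');print(s['t'],s['eef_pos'],s['tool_rot'])
print(proj(m,[.5794,-.0442,.215]),proj(m,[.465,-.0894,.122]))"
```

```text
t: 21.35
eef_pos: [0.4227, -0.075, 0.2135]
tool_rot: [2.874, -0.265, 1.064]
ft_force: [0.0, 0.1, -1.1]
opening: 0.6
21.35 [ 0.42267671 -0.07501363  0.21347733] [ 2.87350962 -0.26498094  1.06415037]
[237.46830267  52.67909972] [324.75767635 225.6268009 ]
```

View pics/w21.png

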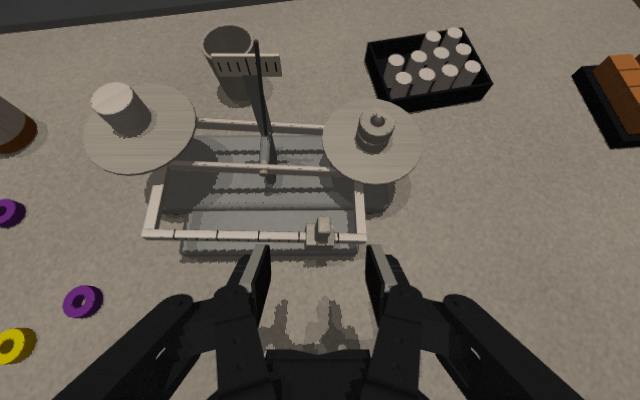

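The needle tip is at (257,42), right of the index plate centre (247,66), and the right pan is down. The tab is at (323,228). I'll keep this tilt and straddle the tab.

```bash
python3 -c "
from h import *
s=state();p=np.array(s['eef_pos'])
T=Ro.from_rotvec(s['tool_rot']).as_matrix();print(T.round(3))
for t in ([.463,-.0894,.112],[.463,-.0894,.135]): print(local(1e3*(np.array(t)-p)))"
```

```text
[[ 0.746 -0.183  0.64 ]
 [-0.137 -0.983 -0.121]
 [ 0.651  0.002 -0.759]]
[-34.73787759   6.51008015 104.52836134]
[-19.75453355   6.56296926  87.07853028]
```

```bash
python3 -m crank '[[[60,-35,6.5,0,0,0,0],[60,-35,6.5,30,0,0,0],[60,-35,6.5,60,0,0,0],[60,-35,6.5,85,0,0,0],[60,-35,6.5,85,0,0,0],[60,-35,6.5,85,0,0,0]]]'
python3 -c "
from h import *
im,m,s=pic('wrist','w22');print(s['t'],s['eef_pos'],s['tool_rot'],s['ft_force'])"
```

```text
t: 22.0
eef_pos: [0.4508, -0.0869, 0.1266]
tool_rot: [2.875, -0.262, 1.064]
ft_force: [0.6, -0.2, 1.0]
opening: 0.601
22.0 [ 0.45081433 -0.08688003  0.12661855] [ 2.87541256 -0.26226046  1.0636508 ] [ 0.58126481 -0.15038691  0.95472211]
```

View pics/w22.png

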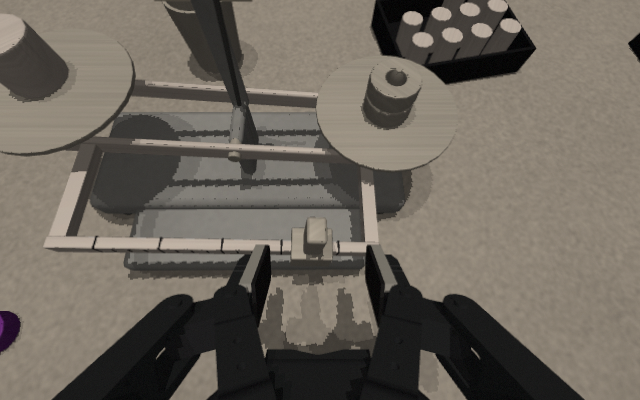

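```bash
python3 -m crank '[[[60,0,0,6,0,0,0],[60,0,0,12,0,0,0],[60,0,0,18,0,0,0],[60,0,0,18,0,0,0]]]'
python3 -c "
from h import *
im,m,s=pic('wrist','w23');print(s['t'],s['eef_pos'],s['tool_rot'],s['ft_force'])"
```

```text
t: 22.45
eef_pos: [0.4623, -0.0891, 0.1145]
tool_rot: [2.873, -0.261, 1.067]
ft_force: [-0.3, -0.1, -0.4]
opening: 0.604
22.45 [ 0.46225002 -0.08905308  0.11450706] [ 2.87295117 -0.26098625  1.06733362] [-0.30476215 -0.13370779 -0.39265294]
```

View pics/w23.png

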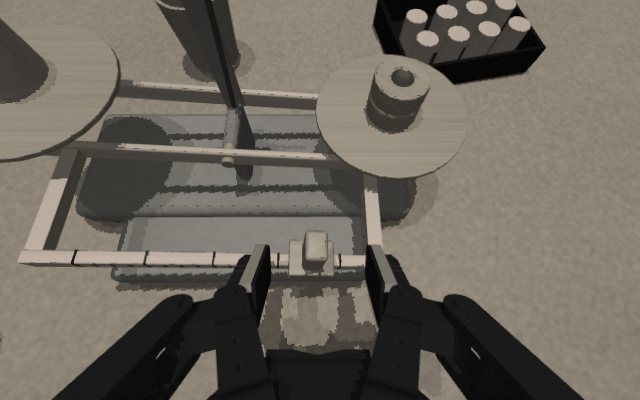

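```bash
python3 -m crank '[[[60,0,0,6,0,0,0],[60,0,0,12,0,0,0],[60,0,-5,12,0,0,0],[60,0,-10,12,0,0,0],[60,0,-14,12,0,0,0],[60,0,-17,12,0,0,0],[60,0,-20,12,0,0,0],[60,0,-23,12,0,0,0],[60,0,-26,12,0,0,0],[60,0,-29,12,0,0,0],[60,0,-32,12,0,0,0]]]'
python3 -c "
from h import *
im,m,s=pic('wrist','w24');print(s['t'],s['eef_pos'],s['ft_force'])"
```

```text
t: 23.6
eef_pos: [0.4757, -0.0588, 0.1054]
tool_rot: [2.873, -0.261, 1.067]
ft_force: [-1.0, -1.8, 0.8]
opening: 0.6
23.6 [ 0.47566471 -0.0588299   0.10539844] [-0.95477293 -1.84260947  0.80479326]
```

View pics/w24.png

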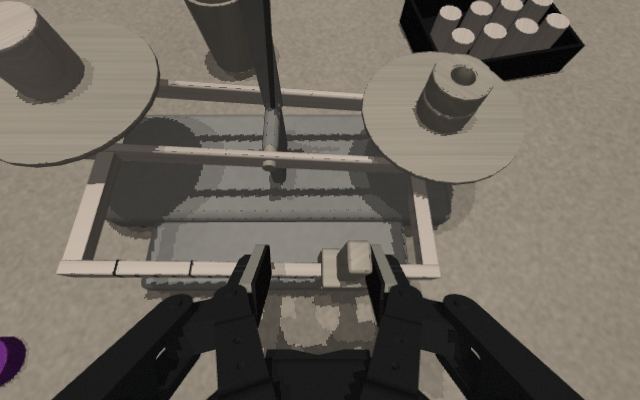

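The right finger is against the tab at (360,258), with a force of about 1.8 N. Continuing the push.

```bash
python3 -m crank '[[[60,0,-3,0,0,0,0],[60,0,-6,0,0,0,0],[60,0,-9,0,0,0,0],[60,0,-12,0,0,0,0],[60,0,-15,0,0,0,0],[60,0,-18,0,0,0,0],[60,0,-21,0,0,0,0],[60,0,-24,0,0,0,0],[60,0,-26,0,0,0,0]]]'
python3 -c "
from h import *
im,m,s=pic('wrist','w25');print(s['t'],s['eef_pos'],s['ft_force'])"
```

```text
t: 24.55
eef_pos: [0.478, -0.0359, 0.1015]
tool_rot: [2.875, -0.257, 1.082]
ft_force: [0.0, -1.6, 4.7]
opening: 0.6
24.55 [ 0.47799044 -0.03594454  0.10153379] [ 0.01062997 -1.59329895  4.65305187]
```

View pics/w25.png

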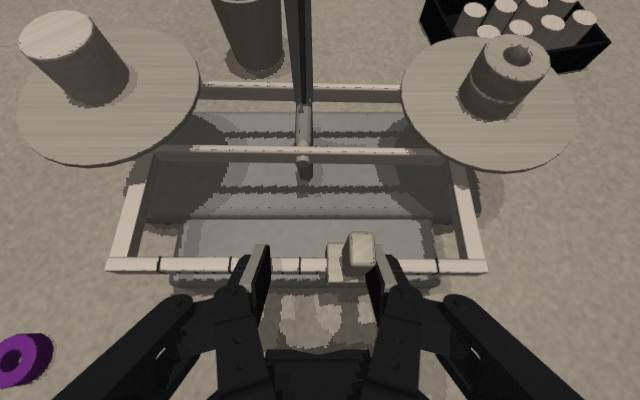

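```bash
python3 -c "
from h import *
s=state();print(np.round(s['joints'],3),s['eef_pos'],local([0,0,5]),s['ft_force'],s['torque'])
print(Ro.from_rotvec(s['tool_rot']).as_matrix().round(3))"
```

```text
[-0.409  0.317  2.203  2.068  0.176 -0.677] [ 0.47794622 -0.03581136  0.10147101] [ 3.29445977 -0.01609862 -3.7611535 ] [ 2.04922871 -1.5697776   1.36772847] [-0.09918357 -0.03082468 -0.10411604]
[[ 0.74  -0.176  0.649]
 [-0.134 -0.984 -0.114]
 [ 0.659 -0.003 -0.752]]
```

Joint 5 is at 0.176, right by its 0.17 limit, because of the tilt. I'll back off, raise and cut the tilt.

```bash
python3 -m crank '[[[60,0,4,0,0,-0.03,0],[60,3,8,-4,0,-0.08,0],[60,7,10,-8,0,-0.13,0],[60,13,10,-16,0,-0.2,0],[60,20,10,-26,0,-0.27,0],[60,26,10,-35,0,-0.3,0],[60,26,10,-35,0,-0.3,0],[60,26,10,-35,0,-0.3,0]]]'
python3 -c "
from h import *
s=state();print(np.round(s['joints'],3),s['eef_pos'],local([0,0,10]),s['ft_force'],s['torque'])
im,m,s=pic('wrist','w26')
pic('scene','s26',(220,130,380,230),5)"
```

```text
t: 25.4
eef_pos: [0.4767, -0.0355, 0.1402]
tool_rot: [-3.038, 0.233, -0.732]
ft_force: [-0.9, -0.6, -0.8]
opening: 0.596
[-0.411  0.212  1.969  0.312  0.535  1.078] [ 0.47673428 -0.03547065  0.14018344] [ 4.52201933 -0.42598965 -8.90897716] [-0.86798141 -0.60363631 -0.77636929] [0.01246156 0.23605883 0.0059625 ]
```

View pics/w26.png

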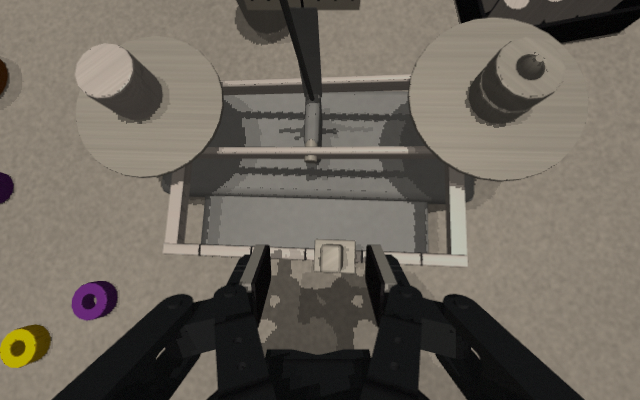

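View pics/s26.png

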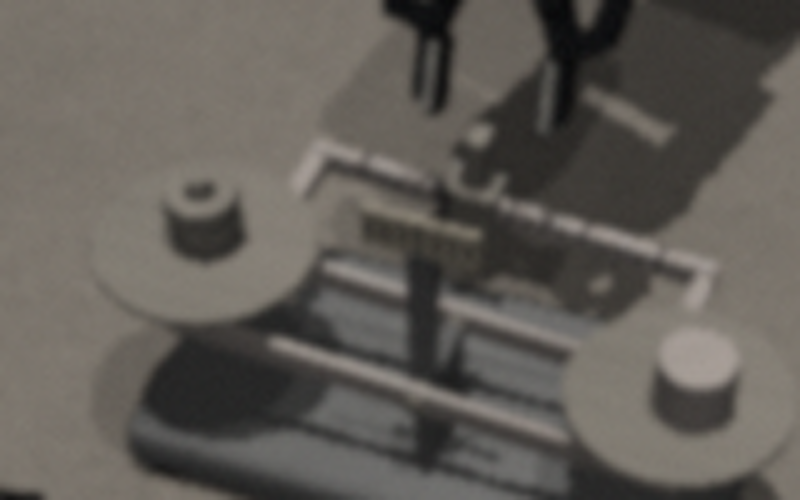

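The beam now appears left-down with the rider at about 0.094. I'll raise the tool and let it settle to read it.

```bash
python3 -m crank '[[[60,-10,0,-30,0,0.05,0],[60,-20,0,-60,0,0.1,0],[60,-30,0,-90,0,0.15,0],[60,-40,0,-110,0,0.2,0],[60,-40,0,-110,0,0.2,0],[60,-40,0,-110,0,0.2,0],[60,-40,0,-110,0,0.2,0],[60,-40,0,-110,0,0.2,0]]]'
python3 -c "
from h import *
im,m,s=pic('wrist','w27');print(s['t'],np.round(s['joints'],3),s['eef_pos'],s['ft_force'])
pic('scene','s27',(220,130,380,230),5)"
```

```text
t: 26.3
eef_pos: [0.3936, -0.0267, 0.2201]
tool_rot: [2.95, -0.228, 1.04]
ft_force: [0.6, -0.1, 0.1]
opening: 0.599
26.3 [-0.583 -0.136  2.142  0.56   0.597  0.761] [ 0.39357697 -0.02665395  0.22014737] [ 0.62545637 -0.09143259  0.07935394]
```

View pics/w27.png

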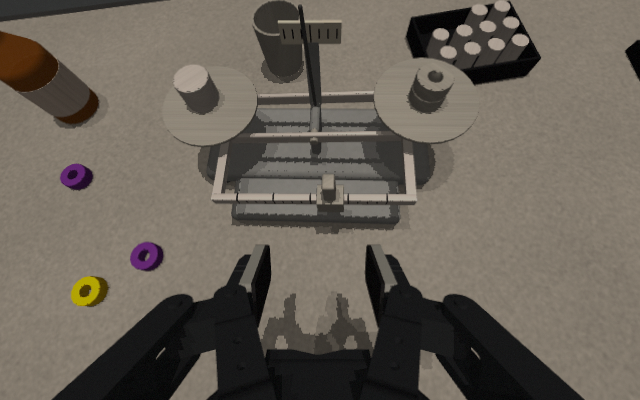

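View pics/s27.png

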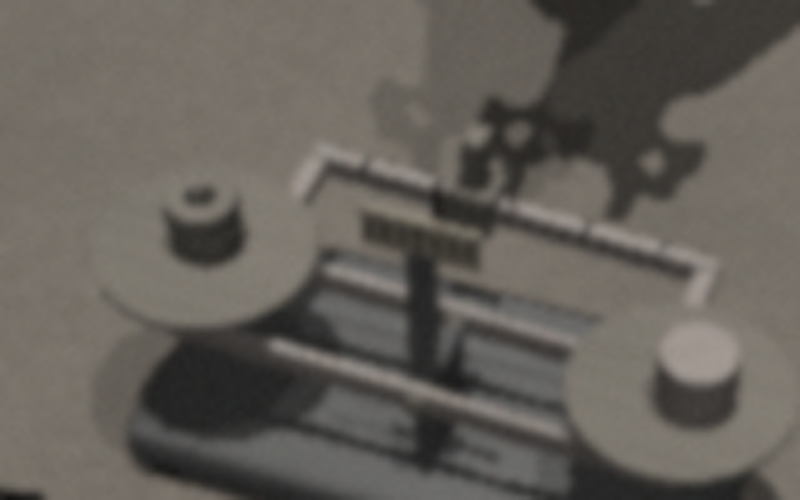

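```bash
python3 -c "
import cv2,numpy as np
a=cv2.imread('pics/w21_full.png');b=cv2.imread('pics/w27_full.png')
A=cv2.resize(a[30:90,205:290],(680,480),interpolation=cv2.INTER_CUBIC);B=cv2.resize(b[0:60,270:355],(680,480),interpolation=cv2.INTER_CUBIC)
cv2.imwrite('pics/n21.png',A);cv2.imwrite('pics/n27.png',B)"
```

```text
(no output)
```

View pics/n21.png

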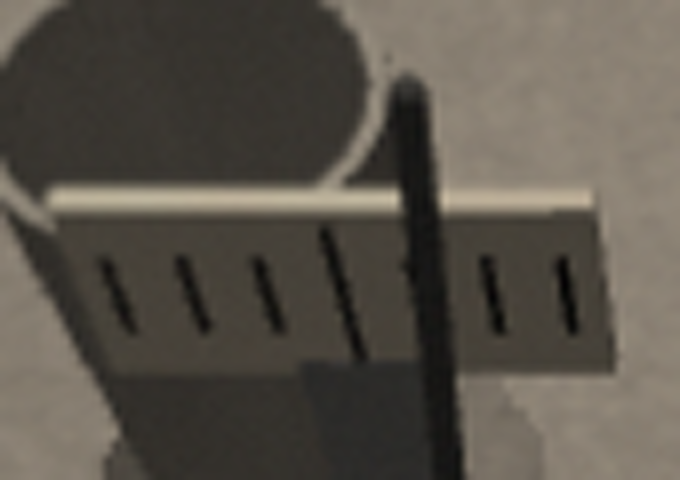

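View pics/n27.png

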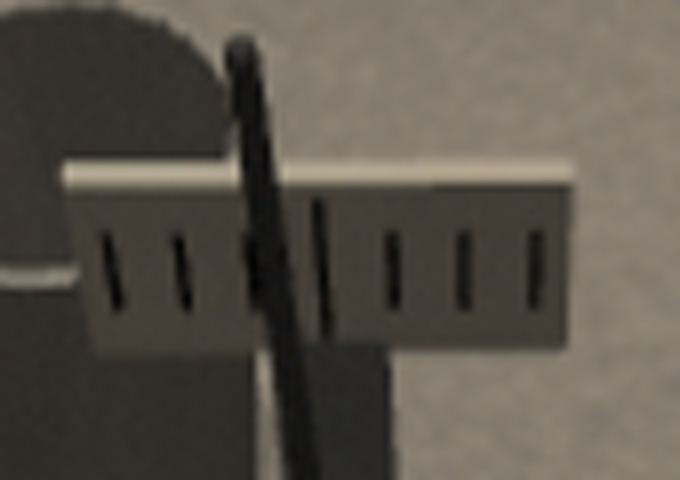

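```bash
cat > fk.py <<'E'
from h import *
C=np.array([.5794,-.0442]);bx=np.array([.984,-.176]);by=np.array([.176,.984])
def tipy(m,px,z=.2145):
    q=onz(m,px,z);d=q[:2]-C;return bx@d,by@d
E
python3 - <<'E'
from fk import *
m=camera_model('wrist');s=state()
print('w27 tip',tipy(m,(299.8,5.6)))
# reconstruct w21 model from tool pose
T=lambda s:(Ro.from_rotvec(s[1]).as_matrix(),np.array(s[0]))
R0,p0=Ro.from_rotvec(s['tool_rot']).as_matrix(),np.array(s['eef_pos'])
Rc=np.array(m['R']);tc=np.array(m['t'])
# camera = Rc X + tc ; X = R0 u + p0 -> cam = Rc R0 u + (Rc p0+tc)
A=Rc@R0;b=Rc@p0+tc
R1=Ro.from_rotvec([2.87350962,-0.26498094,1.06415037]).as_matrix();p1=np.array([0.42267671,-0.07501363,0.21347733])
m1=dict(m);m1['R']=A@R1.T;m1['t']=b-m1['R']@p1
print('check',proj(m1,[.5794,-.0442,.215]))
print('w21 tip',tipy(m1,(255.8,40.2)))
# plate centre tick bottom both views + sleeve
for nm,mm,px in (('w21 tick',m1,(205+342/8-.4,30+295/8-.4)),('w27 tick',m,(270+322/8-.4,270/8-.4))):
    for z in (.18,.19,.2): print(nm,z,tipy(mm,px,z))
E
```

```text
w27 tip (np.float64(0.013289996774094542), np.float64(0.006866862166399959))
check [237.5542571   52.69821164]
w21 tip (np.float64(0.013144622295455733), np.float64(-0.012348661358141336))
w21 tick 0.18 (np.float64(0.023179639738346282), np.float64(0.002450820011496968))
w21 tick 0.19 (np.float64(0.012764452283790004), np.float64(-0.0006026048156194919))
w21 tick 0.2 (np.float64(0.0023492648292337266), np.float64(-0.003656029642735952))
w27 tick 0.18 (np.float64(0.023693658654702427), np.float64(0.0016386809206323627))
w27 tick 0.19 (np.float64(0.01209660386730949), np.float64(0.0004117584864014395))
w27 tick 0.2 (np.float64(0.00049954907991667), np.float64(-0.0008151639478294781))
```

```bash
python3 -m crank '[[[60,0,0,0,0,0,0],[60,0,0,0,0,0,0],[60,0,0,0,0,0,0],[60,0,0,0,0,0,0]]]'
python3 -c "
from fk import *
im,m,s=pic('wrist','w28');print(s['t'],s['eef_pos'])
B=cv2.resize(im[0:60,270:355],(680,480),interpolation=cv2.INTER_CUBIC);cv2.imwrite('pics/n28.png',B)
B=cv2.resize(im[160:220,290:375],(680,480),interpolation=cv2.INTER_CUBIC);cv2.imwrite('pics/r28.png',B)"
```

```text
t: 26.8
eef_pos: [0.3935, -0.0266, 0.2202]
tool_rot: [2.95, -0.228, 1.04]
ft_force: [-0.7, 0.4, 0.9]
opening: 0.605
26.8 [ 0.39346111 -0.02662994  0.22022479]
```

View pics/n28.png

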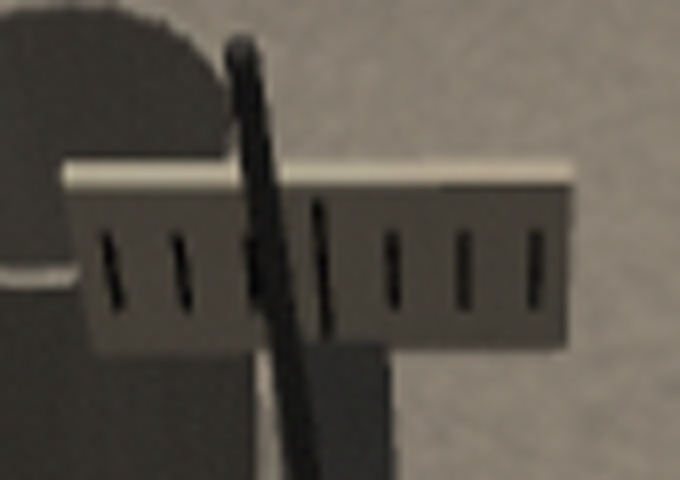

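View pics/r28.png

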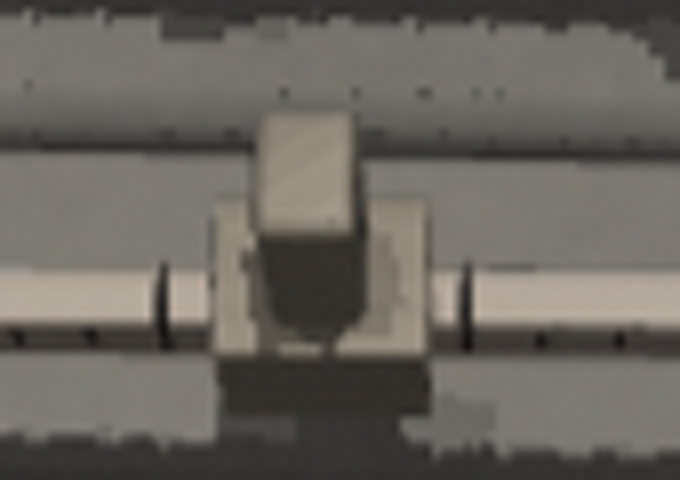

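```bash
python3 -c "
from fk import *
m=camera_model('wrist');s=state()
print('sleeve',tipy(m,(290+322/8-.4,160+275/8-.4),.094))
print('tabtop',tipy(m,(290+306/8-.4,160+172/8-.4),.128))
print('marks',tipy(m,(290+164/8-.4,160+305/8-.4),.089),tipy(m,(290+467/8-.4,160+305/8-.4),.089))
print('tcp',by@(np.array(s['eef_pos'])[:2]-C))
q=onz(m,(290+306/8-.4,160+172/8-.4),.128);print(q)
for t in ([q[0]-.003,q[1],.112],): print(local(1e3*(np.array(t)-s['eef_pos'])))
print(local(np.r_[by,0]*10),local([0,0,10]))"
```

```text
sleeve (np.float64(-0.10199529898247844), np.float64(-0.019443451545229695))
tabtop (np.float64(-0.10192318973057096), np.float64(-0.017697865154186213))
marks (np.float64(-0.10483582191141518), np.float64(0.001620305088613454)) (np.float64(-0.10395374539178971), np.float64(-0.03872136394918845))
tcp -0.015420994124987252
[ 0.47591328 -0.04367582  0.128     ]
[ -4.07904723  10.51822475 134.88111761]
[ 0.02343138 -9.97981027  0.57099731] [ 6.240454   -0.43173835 -7.80194437]
```

```bash
python3 -c "
from fk import *
s=state()
for t in ([.455,-.0400,.16],[.473,-.0436,.112]): print(local(1e3*(np.array(t)-s['eef_pos'])))"

```

```text
[11.59201736  7.29712424 86.07087855]
[ -4.02256323  10.43117098 134.93111416]
```

```bash
python3 -m crank '[[[60,4,3,28,0,-0.1,0],[60,8,5,57,0,-0.18,0],[60,11.5,7,86,0,-0.24,0],[60,11.5,7,86,0,-0.24,0],[60,11.5,7,86,0,-0.24,0]]]'
python3 -c "
from fk import *
s=state();print(s['joints'].round(3) if hasattr(s['joints'],'round') else s['joints'],s['eef_pos'])
for t in ([.474,-.0436,.112],): print(local(1e3*(np.array(t)-s['eef_pos'])))
print(local(np.r_[by,0]*10),local([0,0,10]))
pic('wrist','w29')"
```

```text
t: 27.35
eef_pos: [0.4548, -0.0394, 0.1595]
tool_rot: [-3.047, 0.227, -0.676]
ft_force: [-0.8, 0.1, -0.4]
opening: 0.599
[-0.444  0.148  1.961  0.276  0.646  1.087] [ 0.45481737 -0.0394465   0.15946712]
[-2.12782849  3.53329673 51.1990245 ]
[ 0.16125107 -9.97935196  0.55653627] [ 4.19606693 -0.43782532 -9.06649498]
```

View pics/w29.png

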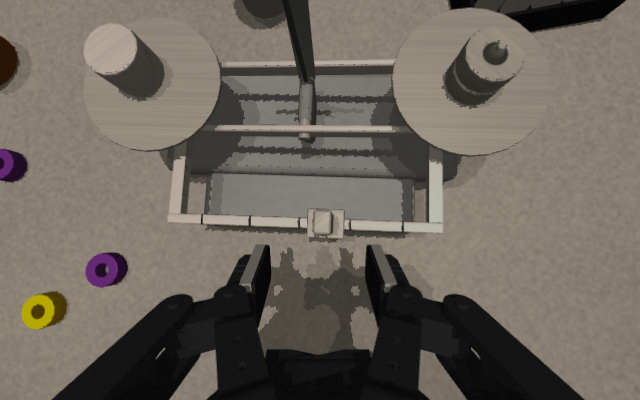

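```bash
python3 -m crank '[[[60,0,3.5,18,0,0,0],[60,-1,3.5,38,0,0,0],[60,-2,3.5,54,0,0,0],[60,-2,3.5,54,0,0,0],[60,-2,10,54,0,0,0],[60,-2,16,54,0,0,0],[60,-2,20,53,0,0,0],[60,-2,23,53,0,0,0],[60,-2,25,53,0,0,0],[60,-2,27,53,0,0,0],[60,-2,29,53,0,0,0],[60,-2,29,53,0,0,0]]]'
python3 -c "
from fk import *
s=state();print(np.round(s['joints'],3),s['eef_pos'],s['ft_force'],by@(np.array(s['eef_pos'])[:2]-C))
pic('wrist','w30')"
```

```text
t: 28.6
eef_pos: [0.471, -0.069, 0.1098]
tool_rot: [-3.047, 0.227, -0.677]
ft_force: [0.1, 0.7, -0.2]
opening: 0.604
[-0.5    0.274  1.993  0.389  0.51   0.914] [ 0.47100534 -0.06902108  0.10982308] [ 0.10462763  0.74296444 -0.19217432] -0.043501407675509196
```

View pics/w30.png

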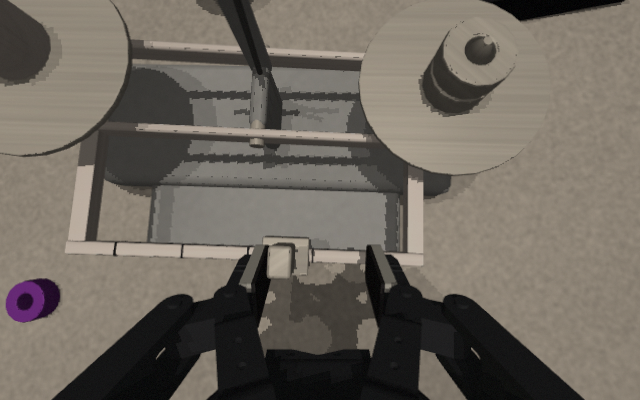

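```bash
python3 -m crank '[[[60,0,2,0,0,0,0],[60,0,4,0,0,0,0],[60,0,6,0,0,0,0],[60,0,8,0,0,0,0],[60,0,8,0,0,0,0]]]'
python3 -c "
from fk import *
s=state();print(np.round(s['joints'],3),s['eef_pos'],s['ft_force'],by@(np.array(s['eef_pos'])[:2]-C))
pic('wrist','w31')"
```

```text
t: 29.15
eef_pos: [0.4699, -0.0772, 0.1095]
tool_rot: [-3.047, 0.228, -0.678]
ft_force: [0.1, 0.4, -0.8]
opening: 0.6
[-0.522  0.275  1.992  0.403  0.516  0.882] [ 0.46993857 -0.07717629  0.10951037] [ 0.05969346  0.38005394 -0.8132199 ] -0.05171388268462237
```

View pics/w31.png

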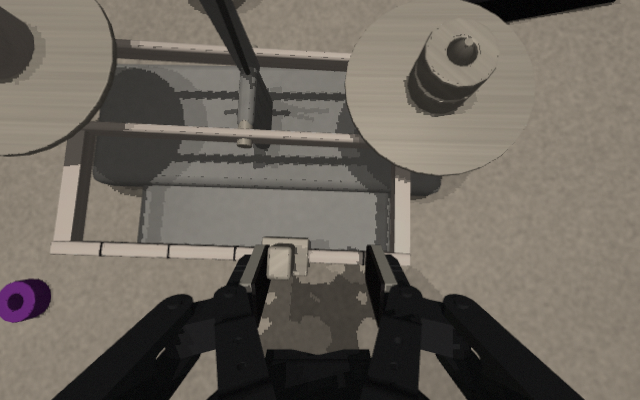

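The sleeve-to-mark spacing shows the rider moved about 8 mm. One more millimetre, then back off and read.

```bash
python3 -m crank '[[[60,0,1.2,0,0,0,0],[60,0,1.2,0,0,0,0],[60,0,-6,0,0,0,0],[60,0,-16,0,0,0,0],[60,0,-18,-20,0,0,0],[60,0,-18,-50,0,0.05,0],[60,-10,-18,-85,0,0.12,0],[60,-25,-20,-120,0,0.2,0],[60,-25,-20,-140,0,0.22,0],[60,-25,-20,-140,0,0.22,0],[60,-25,-20,-140,0,0.22,0],[60,-25,-20,-140,0,0.22,0]]]'
python3 -m crank '[[[60,0,0,0,0,0,0],[60,0,0,0,0,0,0],[60,0,0,0,0,0,0],[60,0,0,0,0,0,0],[60,0,0,0,0,0,0],[60,0,0,0,0,0,0]]]'
python3 -c "
from fk import *
im,m,s=pic('wrist','w32');print(s['t'],s['eef_pos'])
pic('scene','s32',(220,130,380,230),5)
print(proj(m,np.r_[C+bx*.0132+by*.0006,.215]))"
```

```text
t: 30.4
eef_pos: [0.3917, -0.051, 0.2261]
tool_rot: [2.963, -0.229, 1.009]
ft_force: [-0.8, -0.6, -0.2]
opening: 0.6
t: 31.0
eef_pos: [0.3917, -0.051, 0.2261]
tool_rot: [2.963, -0.229, 1.009]
ft_force: [-0.2, 0.2, -0.2]
opening: 0.603
31.0 [ 0.39168516 -0.05096751  0.22607983]
[277.78059009   9.43681252]
```

View pics/w32.png

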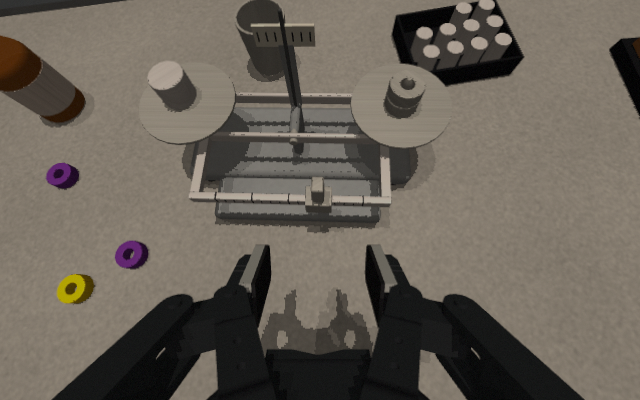

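View pics/s32.png

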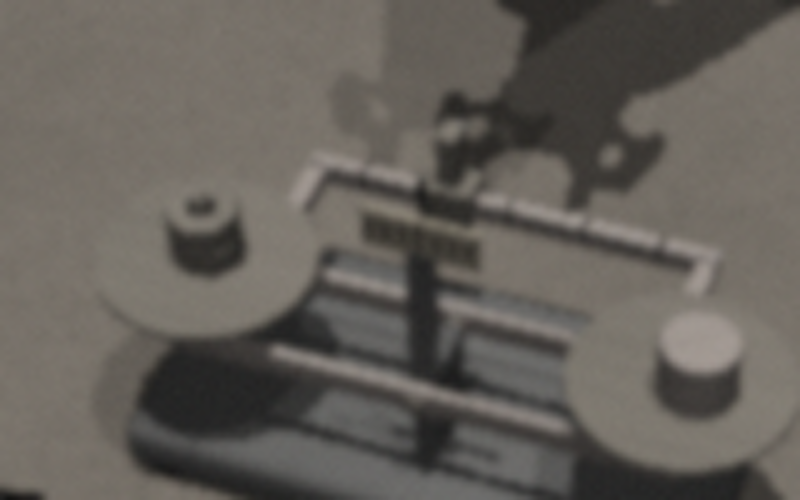

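```bash
python3 -m crank '[[[60,0,0,0,0,0,0],[60,0,0,0,0,0,0],[60,0,0,0,0,0,0],[60,0,0,0,0,0,0],[60,0,0,0,0,0,0]]]'
python3 -c "
from fk import *
im,m,s=pic('wrist','w33');print(s['t'],s['eef_pos'])
a=cv2.imread('pics/w32_full.png')
B=[cv2.resize(k[0:60,245:330],(680,480),interpolation=cv2.INTER_CUBIC) for k in (a,im)];cv2.imwrite('pics/n33.png',cv2.resize(np.vstack(B),None,fx=.62,fy=.62))
cv2.imwrite('pics/n33b.png',B[1])"
```

```text
t: 31.6
eef_pos: [0.3917, -0.051, 0.2261]
tool_rot: [2.963, -0.229, 1.009]
ft_force: [0.0, 0.1, 0.2]
opening: 0.602
31.6 [ 0.3916674  -0.05099665  0.22611777]
```

View pics/n33b.png

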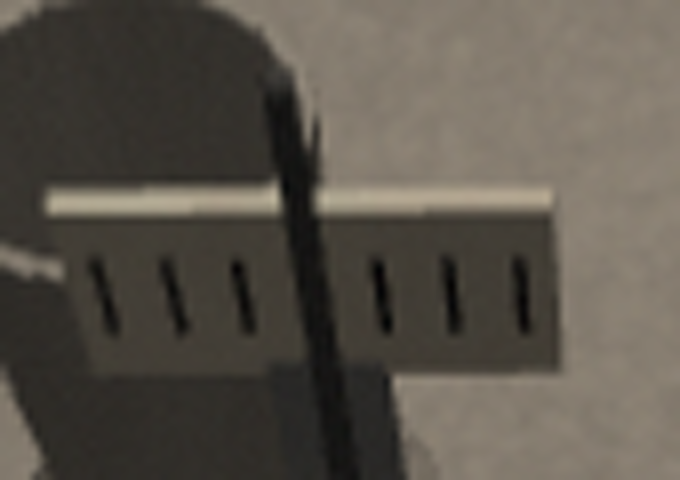

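View pics/n33.png

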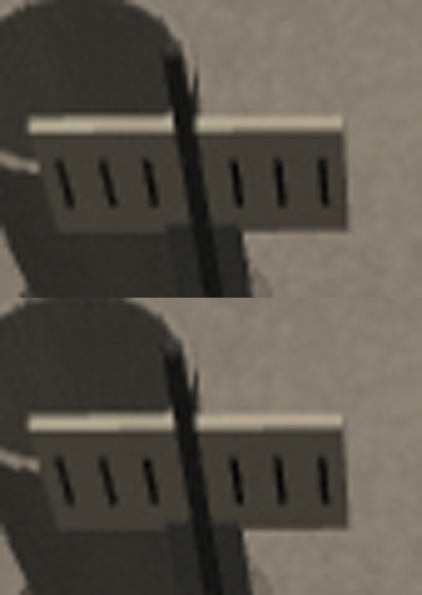

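The needle covers the central long tick and is steady across both frames. Numeric check, plus rings and specimen.

```bash
python3 -c "
from fk import *
m=camera_model('wrist')
b,y=tipy(m,(279.3,9.3));print(b,y,'tilt',-(y-.0006)/.13)
im=cv2.imread('pics/w33_full.png');cv2.imwrite('pics/p33.png',cv2.resize(im[50:150,130:460],(792,240),interpolation=cv2.INTER_CUBIC))
im,mt,_=pic('top','t33',(260,165,430,275),4.6)"
```

```text
0.014000065852621339 -0.0004919743166071996 tilt 0.008399802435439996
```

View pics/p33.png

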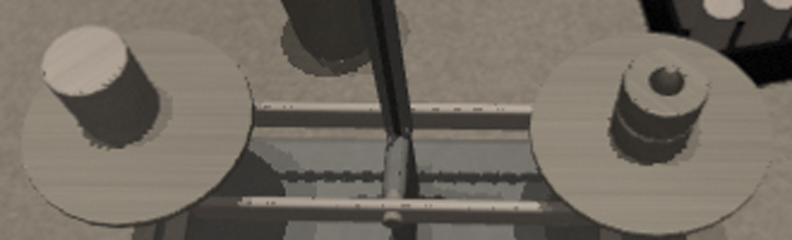

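View pics/t33.png

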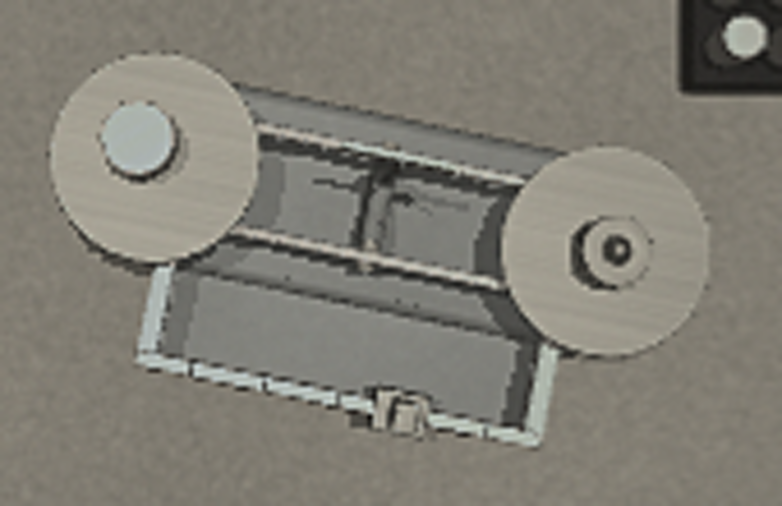

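```bash
python3 -c "
from bench import *
print(state()['t']);print(finish_job())"
```

```text
31.7
the job is handed in; nothing more can be done
None
```

The specimen is weighed, and I handed the job in at 31.7 s with the beam floating near level. Both rings were needed: after ring1 the left pan stayed down, and after ring2 the right pan sank. I then pushed the rider back to the left with one finger, without gripping it. That went about 10 mm too far, leaving the beam at about -0.048 rad, so I nudged it about 9 mm the other way.

**Last checks:**
- **Beam:** the needle covered the central tick and did not move between two frames 0.6 s apart. I measured about +0.008 rad from level; the limit is 0.022, and my reading is good to roughly 0.005.
- **Rings and specimen:** both rings were stacked flat over the spindle. The specimen was on its pan with no visible shift from the start.
- **Clearance:** the gripper was well clear of everything.

**One thing went wrong:** during the first push the tilted wrist brought joint 5 to 0.176, close to its 0.17 limit. The tool sank about 4 mm, and the force reading showed about 4.7 N upward. I backed off and used less tilt from then on. The highest force I read while at the balance was about 5 N, below the 10 N limit, though I read it only at the end of each move.

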